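# Load the indexed spice drum and close it

## Robot

A 6-joint arm with a two-finger parallel gripper is mounted at the origin on the work surface. World frame = base frame: x ahead of the robot, y to its left, z up, the work surface at z = 0. Lengths are in m, angles in degrees, forces in N, time in s.
With the tool pointing down it reaches from about 0.35 to 0.925 m from the base axis. Payload 6.4 kg.
Tool frame: the origin (TCP) lies at the very end of the fingers, on their centre line; the grasp point (between the pads) lies 19 mm behind it; z points along the fingers, y is the direction in which the jaws open and shut (so a half turn about z gives the same grasp; the last joint's range is limited). The gripper opens to 94 mm and grips with 3 to 60 N. Pads are 16 mm wide; open, the fingers measure 119 mm over their backs; the gripper's body (75 mm by 177 mm) begins 78 mm behind the grasp point.
Start: joints at [62.905, 14.043, 89.255, -0, 76.702, -9.975], TCP at [0.191, 0.621, 0.205] pointing down, gripper open.
Joint ranges: [-179.41, 179.41], [-58.25, 129.5], [7.25, 145.43], [-54.29, 234.29], [11.92, 165.04], [-157.13, 157.13]. Speed limits (degrees/s): [147.25, 147.25, 180, 180, 180, 180].

## Interface

Orientations are given as [roll, pitch, yaw] about the fixed x, y, z axes, in that order (R = Rz(yaw) Ry(pitch) Rx(roll)).
In Python, from plant import r gives the robot as it stands.
- The arm moves only by the shell command python3 -m creep 'ROWS' [FORCE]. ROWS is JSON, a list of rows, each an object with "xyz": the shift along the tool's x, y, z in cm, a list of three; "turn": the turn about the tool's z in rad; "fingers": the opening, from -1 (shut) to 1 (fully open), so that 0 is half open. A call has 1 to 8 rows; each row is the pose to reach, as a shift and turn from the pose commanded when the call began, along the tool's axes at that moment; what a row does not reach only later rows make up. A row lasts 1/8 s, in which the tool goes at most 62.5 mm and 10.7 degrees, less where a joint would pass 70% of its speed; a pose out of reach is approached as far as the arm can. A call with a gripper value outside its range is refused whole. The fingers move at their own pace and stop on an object; FORCE is the grip in N (left out, the last holds). Time passes only in rows, so rows that repeat a pose let the fingers close. It gives the time, the measured TCP pose, the force and the opening at its end, in the units of the state.
- r.get_obs(): the state, without advancing time (a new reading comes with each control period).
- r.get_image(name): name is "scene" or "top"; returns the picture (384x512x3 uint8, red, green, blue); there is no depth.
- r.camera_model(name): a dict with "fovy" (degrees; the focal length in pixels is half the picture's height over the tangent of half this angle, whatever the lens; pixels are square), "cx", "cy" (the principal point, pixels), "k1" (the pictures are not rectified: a ray, as slopes to the right and down, at radius r is drawn at 1 + k1 r^2 times it, then the intrinsics apply), "position" and "orientation" of the camera in the world. Camera axes: x right, y down, z forward; pixel columns grow to the right and rows downward; lengths in m; the calibration is good to about 2 mm. A picture is of the moment at which its call begins. camera_model takes no time and is no camera call.
- r.finish_job(): hands the job in, once; it reports no verdict.
Trained networks look in the newest picture that a camera, given by its name, has taken for a name from the list of things; names that differ only in an ending like _2 or _b are one class to them, and where a whole thing is asked for, a point or a joint stands for the part that bears it (a point fixed in the world has none). Each returns a list of dicts, best first, with "p" (0 to 1); they miss things now and then, are a little off and sometimes report something else, mostly with a low value. They report only what shows in the picture. A call takes as long as a camera call. They do not tell look-alikes from the thing itself.
- r.look_for(camera, target): "rect" ([left, top, right, bottom] in pixels, round what is visible of it).
- r.tip_of(camera, target): "location" ([column, row] in pixels: a listed point, or the origin of a listed thing).
The state is a dict: "t": time; "qpos": joint angles; "qvel": joint speeds; "effort": joint torques, N m; "ee_pos": TCP position; "tcp_rot": TCP orientation; "force": force on the tool from outside, world axes, zero at the start; "moment": the same for the moment, N m; "grip_width": opening from 0.0 (shut) to 1.0 (fully open).
Only numpy, scipy, OpenCV 4.12 (cv2) and the standard library are available. Lean on these libraries where they do the work, as an engineer would, in place of code of your own. Each camera call takes 0.05 s, during which the arm holds its last target. There are 200 camera calls.

## Task

Put away every spice tin that stands on the counter: seat each one flat in a pocket of its own in the round drum, which can be reached only through the window in its turning cover. To move the cover, pull up the sprung index pin, turn the cover by it to the next hole and let the pin drop in. When all the tins are in, turn the cover back so that the window is over the solid part of the drum, with the pin fully home, and leave the glass jar and the yellow container alone.

Things in the scene. Friction and masses are not known exactly. Their poses are not given: they have to be found in the camera images.
- drum: round steel drum fixed to the counter, 244 mm wide, with a rim (outer width 285 mm, upper face at 68 mm). Origin: on its axis at counter level, z up. From 120 to 300 degrees (counter-clockwise from its x) it is solid, 63 mm high: the blank; the other half holds three pockets. The rim has index holes 11 mm wide, 12 mm deep, 130 mm from the axis at 90, 150, 210, 270 degrees
- cover (a joint): angle (rad, counter-clockwise from above) of the flat clear cover, 288 mm wide, from 70 to 74 mm above the counter, turning on the drum's axis. 0 = closed, window over the blank; 1.047, 2.094, 3.142 = window over pocket 1, 2, 3. Range -0.08 to 3.22; about 1 N of drag at the rim; stays where left; locked (0.01 rad play) while the pin is in a hole. Seated tins pass under it
- window (a point): middle of the window, on the cover's upper face, 82 mm from the axis, opposite the pin. The window is a 60 degree slice left out of the cover, open to the rim, edged by two steel strips (top at 77 mm). A tin can enter the drum only here. At cover angle q it lies at q - 90 degrees from the drum's x
- pin (a joint): how far the index pin is pulled up, m: 0 = home in a hole, 0.010 = tip riding on the rim between holes, 0.020 = stop; clear of the hole above 0.011. A spring presses it down with 4.5 N at 0, 7.5 N at 0.020; the round tip finds a hole within about 3 mm
- pin_grip (a point): middle of the index pin's pull knob, an upright plain steel cylinder 24 mm wide, 28 mm high, 130 mm from the axis at 90 degrees + cover angle from the drum's x. With the pin home it reaches from 84 to 112 mm above the counter (this point at 98). It rises with the pin and travels with the cover; below it is a 20 mm wide bush up to 81 mm
- pocket1 (a point): middle of the floor (6 mm above the counter) of a square drum pocket, 55 x 55 mm inside, between four ribs 4 mm thick and 18 mm high. 82 mm from the drum's axis, at -30 degrees from the drum's x (all angles counter-clockwise from above). Its x points away from the axis, its y along a side. The window is over it at cover angle 1.047 rad
- pocket2 (a point): middle of the floor (6 mm above the counter) of a square drum pocket, 55 x 55 mm inside, between four ribs 4 mm thick and 18 mm high. 82 mm from the drum's axis, at 30 degrees from the drum's x (all angles counter-clockwise from above). Its x points away from the axis, its y along a side. The window is over it at cover angle 2.094 rad
- pocket3 (a point): middle of the floor (6 mm above the counter) of a square drum pocket, 55 x 55 mm inside, between four ribs 4 mm thick and 18 mm high. 82 mm from the drum's axis, at 90 degrees from the drum's x (all angles counter-clockwise from above). Its x points away from the axis, its y along a side. The window is over it at cover angle 3.142 rad
- tin1: closed square steel spice tin, one of up to three alike (an absent one is None from the start): body 50 x 50 x 32 mm, on its lid a central upright square grip block 16 x 16 x 24 mm with sides parallel to the tin's; whole height 56 mm, about 0.14 kg. Origin: centre of the underside, z up
- tin2: closed square steel spice tin, one of up to three alike (an absent one is None from the start): body 50 x 50 x 32 mm, on its lid a central upright square grip block 16 x 16 x 24 mm with sides parallel to the tin's; whole height 56 mm, about 0.14 kg. Origin: centre of the underside, z up
- tin3: closed square steel spice tin, one of up to three alike (an absent one is None from the start): body 50 x 50 x 32 mm, on its lid a central upright square grip block 16 x 16 x 24 mm with sides parallel to the tin's; whole height 56 mm, about 0.14 kg. Origin: centre of the underside, z up
- jar: bystander: small glass jar with an aluminium screw cap, 56 mm in diameter, 75 mm high; origin under its centre
- flip_box: bystander: closed yellow plastic container with a flip-top lid, about 80 x 115 x 70 mm; origin under its centre
Not all that is in view belongs to the job. What is shaped like the tin1 but turquoise is not meant. Leave any purple look-alike of the tin3 alone.

How it is judged:
By the outcome, as a careful person would: the job done as asked, in the order asked, and still so for the second after the job is handed in, with the robot touching nothing.
Of tin1, tin2, tin3 only 2 to 3 are there at a start; the rules pass over those that are not, and their reading is None.
At some moment in a run one of tin1, tin2, tin3 may be knocked a few centimetres aside while the robot is not near it.
Once in a run the grip may slacken for a moment while it holds something.
It also fails if it takes over 210 s, if anything falls off the work surface, if the arm or the gripper's body presses on something with over 40 N, if the wrist force passes 120 N, or if a joint passes its speed limit or range.

## Working session

There is one attempt and no reset: what is moved stays moved. The work goes in short steps, Python scripts to look and compute and a shell command to move; the robot and the scene stay as the last step left them, time stands still between calls to the robot, and variables do not carry over. Pictures are saved under pics/ and viewed, about 12 in all and at most 16, crops included, and the job is handed in when it is done.

```bash
ls; mkdir -p pics; python3 - <<'E'
from plant import r
import cv2
o=r.get_obs();print({k:o[k] for k in('t','ee_pos','tcp_rot','force','grip_width')})
for c in('scene','top'):
    print(c,r.camera_model(c))
    cv2.imwrite(f'pics/{c}0.png',r.get_image(c)[:,:,::-1])
    for n in('drum','window','pin_grip','pocket1','pocket2','pocket3','tin1','jar','flip_box'):
        print(n,[(round(d['p'],2),[round(float(v)) for v in d['location']]) for d in r.tip_of(c,n)][:6])
E
```

```text
pics
{'t': 0.0, 'ee_pos': array([0.19106586, 0.62064304, 0.20434259]), 'tcp_rot': array([-1.79890325e+02, -1.76413208e-02,  1.62881276e+02]), 'force': array([-0.50286757,  0.54547551, -1.00075896]), 'grip_width': 1.0008809146497926}
scene {'fovy': 51.223293025225196, 'cx': 257.9759836937476, 'cy': 193.49520109914408, 'k1': -0.10594613630657562, 'position': array([ 1.37004651, -0.29168187,  0.69537616]), 'orientation': array([-125.75028008,   -0.94082973,   76.62764261])}
drum [(0.78, [253, 221])]
window [(0.57, [222, 211])]
pin_grip [(0.6, [292, 178])]
pocket1 [(0.69, [250, 241]), (0.59, [276, 226]), (0.15, [400, 186])]
pocket2 [(0.69, [250, 241]), (0.59, [276, 226]), (0.15, [400, 186])]
pocket3 [(0.69, [250, 241]), (0.59, [276, 226]), (0.15, [400, 186])]
tin1 [(0.82, [346, 216]), (0.79, [372, 206]), (0.79, [388, 173]), (0.78, [349, 189]), (0.67, [398, 189])]
jar [(0.72, [142, 197]), (0.16, [351, 184])]
flip_box [(0.65, [99, 245])]
top {'fovy': 55.3267358056716, 'cx': 254.94561540748012, 'cy': 193.4337397286341, 'k1': -0.014071662095099587, 'position': array([ 0.28341785, -0.08628728,  1.14405704]), 'orientation': array([-166.24705514,   -0.16861263,  -88.5265056 ])}
drum [(0.72, [265, 199])]
window [(0.76, [289, 182])]
pin_grip [(0.56, [223, 204])]
pocket1 [(0.98, [267, 169]), (0.47, [219, 204])]
pocket2 [(0.98, [267, 169]), (0.47, [219, 204])]
pocket3 [(0.98, [267, 169]), (0.47, [219, 204])]
tin1 [(0.74, [159, 226]), (0.68, [153, 190]), (0.67, [189, 180]), (0.65, [110, 206]), (0.61, [106, 238])]
jar [(0.72, [352, 248])]
flip_box [(0.61, [387, 192]), (0.4, [220, 202])]
```

```bash
cat > h.py <<'E'
import numpy as np,cv2
from scipy.spatial.transform import Rotation as Ro
from plant import r
def cam(c):
    m=r.camera_model(c);f=192/np.tan(np.radians(m['fovy']/2))
    return m,f,Ro.from_euler('xyz',m['orientation'],degrees=True).as_matrix(),np.array(m['position'])
def ray(c,uv):
    m,f,R,p=cam(c);d=np.array([uv[0]-m['cx'],uv[1]-m['cy']])/f;s=d.copy()
    for _ in range(20): s=d/(1+m['k1']*(s@s))
    v=R@np.r_[s,1];return p,v
def at(c,uv,z):
    p,v=ray(c,uv);return p+v*(z-p[2])/v[2]
def px(c,X):
    m,f,R,p=cam(c);q=R.T@(np.asarray(X,float)-p);s=q[:2]/q[2]
    return s*(1+m['k1']*(s@s))*f+[m['cx'],m['cy']]
def pic(c,name,box=None,k=1,grid=None):
    im=r.get_image(c)[:,:,::-1].copy()
    if box: im=im[box[1]:box[3],box[0]:box[2]]
    im=cv2.resize(im,None,fx=k,fy=k,interpolation=cv2.INTER_CUBIC);cv2.imwrite('pics/'+name,im);return im
E
python3 - <<'E'
from h import *
T=lambda c,L,z:print(c,z,[at(c,u,z)[:2].round(3).tolist() for u in L])
T('top',[(265,199)],0);T('scene',[(253,221)],0)
T('top',[(289,182)],.074);T('scene',[(222,211)],.074)
T('top',[(223,204)],.098);T('scene',[(292,178)],.098)
T('top',[(267,169)],.006);T('scene',[(250,241),(276,226)],.006)
T('top',[(159,226),(153,190),(189,180),(110,206),(106,238)],0);T('scene',[(346,216),(372,206),(388,173),(349,189),(398,189)],0)
T('top',[(352,248)],0);T('top',[(387,192)],0)
a=cv2.imread('pics/top0.png')[100:300,70:450];cv2.imwrite('pics/topc.png',cv2.resize(a,None,fx=2.1,fy=2.1,interpolation=2))
a=cv2.imread('pics/scene0.png')[110:310,60:440];cv2.imwrite('pics/scenec.png',cv2.resize(a,None,fx=2.1,fy=2.1,interpolation=2))
E
```

```text
top 0 [[0.546, -0.115]]
scene 0 [[0.554, -0.1]]
top 0.074 [[0.584, -0.185]]
scene 0.074 [[0.587, -0.187]]
top 0.098 [[0.505, 0.01]]
scene 0.098 [[0.514, 0.017]]
top 0.006 [[0.645, -0.12]]
scene 0.006 [[0.637, -0.127], [0.595, -0.047]]
top 0 [[0.45, 0.217], [0.566, 0.246], [0.603, 0.133], [0.51, 0.379], [0.408, 0.379]]
scene 0 [[0.589, 0.158], [0.562, 0.251], [0.41, 0.386], [0.468, 0.22], [0.5, 0.372]]
top 0 [[0.397, -0.389]]
top 0 [[0.579, -0.508]]
```

View pics/topc.png

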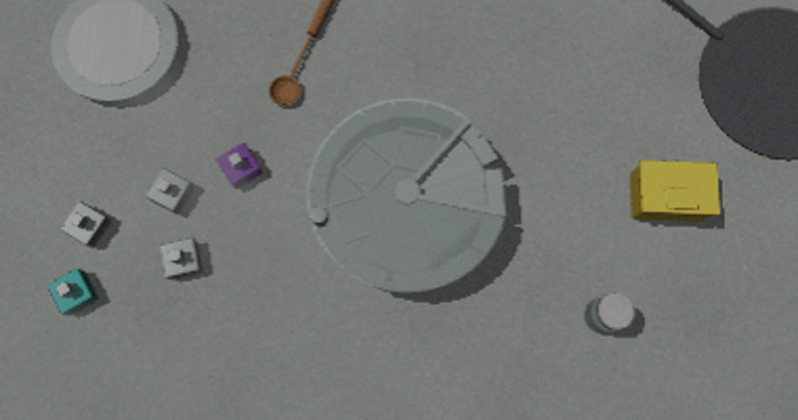

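View pics/scenec.png

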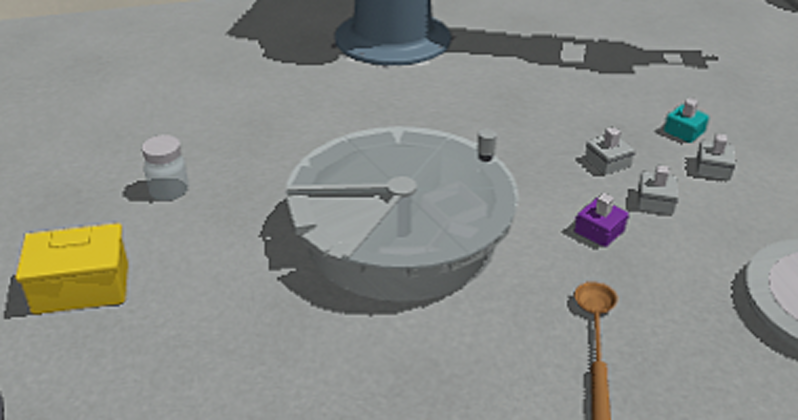

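```bash
cat > fit.py <<'E'
from h import *
from scipy.optimize import minimize
def edgeimg(c):
    g=cv2.GaussianBlur(cv2.cvtColor(r.get_image(c),cv2.COLOR_RGB2GRAY).astype(np.float32),(0,0),1.2)
    return np.hypot(cv2.Sobel(g,5,1,0),cv2.Sobel(g,5,0,1))
def score(E,c,P):
    p=np.array([px(c,X) for X in P],np.float32)
    return cv2.remap(E,p[:,0].copy(),p[:,1].copy(),1).mean()
def seg(a,b,n=12): return [np.array(a)+(np.array(b)-a)*t for t in np.linspace(0,1,n)]
def tinpts(x,y,a,z=0):
    R=Ro.from_euler('z',a).as_matrix();P=[]
    for h,zz,w in((.025,.032,2),(.008,.056,1)):
        C=[(-h,-h,zz),(h,-h,zz),(h,h,zz),(-h,h,zz)]
        for i in range(4): P+=seg(C[i],C[(i+1)%4])
    return np.array(P)@R.T+[x,y,z]
E
python3 - <<'E'
from fit import *
E={c:edgeimg(c) for c in('top','scene')}
th=np.radians(np.arange(0,360,4))
def circ(v,z,R): return [(v[0]+R*np.cos(t),v[1]+R*np.sin(t),z) for t in th]
for cs in(['top'],['scene'],['top','scene']):
    best=[]
    for x in np.arange(.535,.572,.001):
        for y in np.arange(-.125,-.095,.001):
            best.append((sum(score(E[c],c,circ((x,y),.074,.144)[::2]) for c in cs),x,y))
    best.sort(reverse=True);print(cs,[tuple(round(float(k),3) for k in b) for b in best[:3]])
for x0,y0 in((.566,.246),(.505,.375),(.458,.218)):
  for cs in(['top'],['top','scene']):
    f=lambda v:-sum(score(E[c],c,tinpts(v[0],v[1],v[2])) for c in cs)
    S=[]
    for a in np.radians(range(0,90,9)):
      for dx in(-.006,.006):
       for dy in(-.006,.006):
        m=minimize(f,[x0+dx,y0+dy,a],method='Nelder-Mead',options=dict(maxiter=70,initial_simplex=[[x0+dx,y0+dy,a],[x0+dx+.006,y0+dy,a],[x0+dx,y0+dy+.006,a],[x0+dx,y0+dy,a+.15]]))
        S.append((m.fun,m.x))
    S.sort(key=lambda s:s[0]);print(cs,[(round(s[0],1),s[1][:2].round(4).tolist(),round(np.degrees(s[1][2])%90,1)) for s in S[:3]])
E
```

```text
Traceback (most recent call last):
  File "fit.py", line 7, in score
    p=np.array([px(c,X) for X in P],np.float32)
                ~~^^^^^
  File "h.py", line 14, in px
    m,f,R,p=cam(c);q=R.T@(np.asarray(X,float)-p);s=q[:2]/q[2]
            ~~~^^^
  File "h.py", line 5, in cam
    m=r.camera_model(c);f=192/np.tan(np.radians(m['fovy']/2))
ValueError: time passes only in moves, steps and waits
```

```bash
python3 - <<'E'
s=open('h.py').read()
s=s.replace("def cam(c)","import functools\n@functools.cache\ndef cam(c)")
open('h.py','w').write(s)
s=open('fit.py').read()
s=s.replace("    p=np.array([px(c,X) for X in P],np.float32)\n","    m,f,R,o=cam(c);q=(np.asarray(P)-o)@R;s=q[:,:2]/q[:,2:];p=(s*(1+m['k1']*(s**2).sum(1,keepdims=True))*f+[m['cx'],m['cy']]).astype(np.float32)\n")
open('fit.py','w').write(s)
E
cat > run1.py <<'E'
from fit import *
E={c:edgeimg(c) for c in('top','scene')}
th=np.radians(np.arange(0,360,4))
def circ(v,z,R): return [(v[0]+R*np.cos(t),v[1]+R*np.sin(t),z) for t in th]
for cs in(['top'],['scene'],['top','scene']):
    best=[]
    for x in np.arange(.535,.572,.001):
        for y in np.arange(-.125,-.095,.001):
            best.append((sum(score(E[c],c,circ((x,y),.074,.144)[::2]) for c in cs),x,y))
    best.sort(reverse=True);print(cs,[tuple(round(float(k),3) for k in b) for b in best[:3]])
for x0,y0 in((.566,.246),(.505,.375),(.458,.218)):
  for cs in(['top'],['top','scene']):
    f=lambda v:-sum(score(E[c],c,tinpts(v[0],v[1],v[2])) for c in cs)
    S=[]
    for a in np.radians(range(0,90,9)):
      for dx in(-.006,.006):
       for dy in(-.006,.006):
        m=minimize(f,[x0+dx,y0+dy,a],method='Nelder-Mead',options=dict(maxiter=70,initial_simplex=[[x0+dx,y0+dy,a],[x0+dx+.006,y0+dy,a],[x0+dx,y0+dy+.006,a],[x0+dx,y0+dy,a+.15]]))
        S.append((m.fun,m.x))
    S.sort(key=lambda s:s[0]);print(cs,[(round(s[0],1),s[1][:2].round(4).tolist(),round(np.degrees(s[1][2])%90,1)) for s in S[:3]])
E
python3 run1.py
```

```text
['top'] [(48.798, 0.553, -0.105), (48.5, 0.554, -0.105), (48.491, 0.554, -0.106)]
['scene'] [(72.352, 0.555, -0.107), (72.211, 0.555, -0.106), (71.877, 0.554, -0.106)]
['top', 'scene'] [(120.368, 0.554, -0.106), (120.3, 0.555, -0.107), (120.216, 0.555, -0.106)]
['top'] [(np.float64(-87.1), [0.5478, 0.2263], np.float64(61.6)), (np.float64(-87.0), [0.5479, 0.2262], np.float64(61.8)), (np.float64(-87.0), [0.5478, 0.2262], np.float64(61.9))]
['top', 'scene'] [(np.float64(-151.1), [0.5616, 0.2462], np.float64(59.4)), (np.float64(-151.1), [0.5616, 0.2462], np.float64(59.5)), (np.float64(-151.1), [0.5617, 0.2462], np.float64(59.0))]
['top'] [(np.float64(-135.4), [0.4988, 0.3546], np.float64(69.9)), (np.float64(-135.3), [0.4987, 0.3545], np.float64(70.2)), (np.float64(-135.3), [0.4988, 0.3545], np.float64(70.1))]
['top', 'scene'] [(np.float64(-233.7), [0.4951, 0.3442], np.float64(70.8)), (np.float64(-232.5), [0.4991, 0.3543], np.float64(67.7)), (np.float64(-232.5), [0.4991, 0.3543], np.float64(67.7))]
['top'] [(np.float64(-107.3), [0.4514, 0.2076], np.float64(9.5)), (np.float64(-107.3), [0.4513, 0.2076], np.float64(9.6)), (np.float64(-107.2), [0.4513, 0.2076], np.float64(9.8))]
['top', 'scene'] [(np.float64(-190.6), [0.4594, 0.2222], np.float64(16.3)), (np.float64(-190.6), [0.4594, 0.2221], np.float64(16.5)), (np.float64(-190.5), [0.4594, 0.2222], np.float64(16.2))]
```

```bash
python3 - <<'E'
from h import *
from fit import tinpts
rows=[]
for c in('top','scene'):
    im=r.get_image(c)[:,:,::-1].copy();out=[]
    for x,y,a in((.5616,.2462,59),(.503,.372,68),(.4594,.2222,16)):
        u=px(c,[x,y,.03]).astype(int);k=9;h=14*2
        cr=im[u[1]-h:u[1]+h,u[0]-h:u[0]+h];cr=cv2.resize(cr,None,fx=4.7,fy=4.7,interpolation=2)
        for P in tinpts(x,y,np.radians(a))[::2]:
            q=((px(c,P)-u+h+.5)*4.7-.5).astype(int);cv2.circle(cr,tuple(int(v) for v in q),1,(0,0,255),-1)
        print(c,u);out.append(cr)
    rows.append(np.hstack(out))
cv2.imwrite('pics/tins.png',np.vstack(rows))
E
```

```text
top [150 189]
top [108 206]
top [155 221]
scene [372 197]
scene [400 181]
scene [349 179]
```

View pics/tins.png

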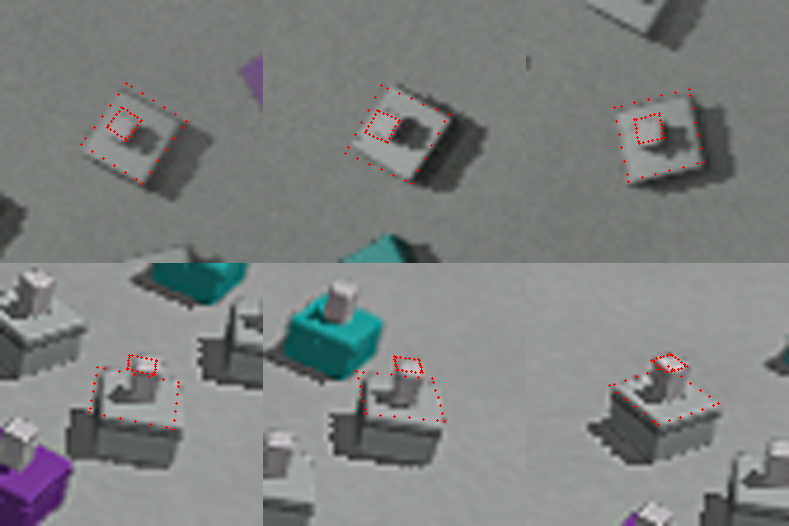

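```bash
cat > go.py <<'E'
import sys,json
from h import *
def st():
    o=r.get_obs();return np.array(o['ee_pos']),o['tcp_rot'][2],o
def delta(x,y,z,yaw=None,k=None):
    p,w,o=st();a=np.radians(w);d=np.array([x,y,z])-p
    t=np.array([d[0]*np.cos(a)+d[1]*np.sin(a),d[0]*np.sin(a)-d[1]*np.cos(a),-d[2]])*100
    turn=0 if yaw is None else -np.radians((yaw-w+90)%180-90)
    return t.round(2).tolist(),round(float(turn),3)
if __name__=='__main__':
    p,w,o=st();print('t',round(o['t'],2),'tcp',p.round(4),'yaw',round(w,2),'F',np.round(o['force'],1),'g',round(o['grip_width'],3))
    for a in sys.argv[1:]: print(a,*delta(*map(float,a.split(','))))
E
python3 go.py .503,.013,.18 .503,.013,.086
```

```text
t 1.3 tcp [0.1914 0.6212 0.2055] yaw 162.88 F [0.5 0.4 0.7] g 0.999
.503,.013,.18 [-47.69, -48.95, 2.55] 0.0
.503,.013,.086 [-47.69, -48.95, 11.95] 0.0
```

```bash
python3 -m creep '[{"xyz":[-6,-6.1,0],"turn":0,"fingers":1},{"xyz":[-12,-12.2,0],"turn":0,"fingers":1},{"xyz":[-18,-18.3,0],"turn":0,"fingers":1},{"xyz":[-24,-24.5,0],"turn":0,"fingers":0.2},{"xyz":[-30,-30.6,0],"turn":0,"fingers":0.2},{"xyz":[-36,-36.8,1],"turn":0,"fingers":0.2},{"xyz":[-42,-42.9,2],"turn":0,"fingers":0.2},{"xyz":[-47.7,-49,2.5],"turn":0,"fingers":0.2}]' 10; python3 go.py .503,.013,.18 .503,.013,.086
```

```text
t: 2.3
ee_pos: [0.4207, 0.1751, 0.1937]
tcp_rot: [180.0, 0.1, 162.9]
force: [0.6, 0.3, -0.2]
grip_width: 0.602
t 2.3 tcp [0.4207 0.1751 0.1937] yaw 162.88 F [ 0.6  0.3 -0.2] g 0.602
.503,.013,.18 [-12.64, -13.07, 1.37] 0.0
.503,.013,.086 [-12.64, -13.07, 10.77] 0.0
```

```bash
python3 -m creep '[{"xyz":[-12.6,-13.1,1.3],"turn":0,"fingers":-0.15},{"xyz":[-12.6,-13.1,1.3],"turn":0,"fingers":-0.15},{"xyz":[-12.6,-13.1,1.3],"turn":0,"fingers":-0.15},{"xyz":[-12.6,-13.1,1.3],"turn":0,"fingers":-0.15},{"xyz":[-12.6,-13.1,1.3],"turn":0,"fingers":-0.15}]' 10; python3 - <<'E'
from h import *
a=pic('top','k1.png',(180,150,290,250),3.6);b=pic('scene','k2.png',(230,110,340,210),3.6)
cv2.imwrite('pics/k.png',np.hstack([a,b]))
E
python3 go.py .503,.013,.18 .503,.013,.086
```

```text
t: 2.92
ee_pos: [0.5015, 0.0149, 0.1802]
tcp_rot: [180.0, -0.0, 162.9]
force: [-0.1, 0.4, -0.6]
grip_width: 0.425
t 3.02 tcp [0.5013 0.0158 0.1804] yaw 162.97 F [ 0.3  1.  -0.6] g 0.424
.503,.013,.18 [-0.24, -0.22, 0.04] 0.0
.503,.013,.086 [-0.24, -0.22, 9.44] 0.0
```

View pics/k.png

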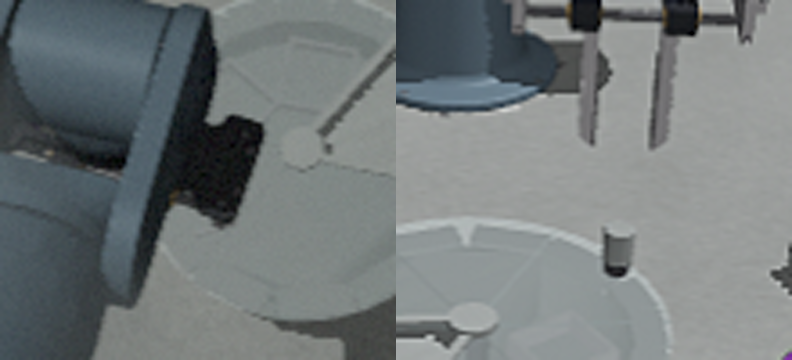

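```bash
python3 -c "
from h import *
print(at('scene',(291.9,173.5),.112),at('top',(221.9,202.4),.112))"
python3 -m creep '[{"xyz":[-0.1,-0.1,5],"turn":0,"fingers":-0.15},{"xyz":[-0.1,-0.1,8],"turn":0,"fingers":-0.15},{"xyz":[-0.1,-0.1,9.3],"turn":0,"fingers":-0.15},{"xyz":[-0.1,-0.1,9.3],"turn":0,"fingers":-0.3},{"xyz":[-0.1,-0.1,9.3],"turn":0,"fingers":-0.4},{"xyz":[-0.1,-0.1,9.3],"turn":0,"fingers":-0.46},{"xyz":[-0.1,-0.1,9.3],"turn":0,"fingers":-0.46}]' 5;python3 go.py
```

```text
[0.51332019 0.01560367 0.112     ] [0.50688827 0.0117314  0.112     ]
t: 3.9
ee_pos: [0.5025, 0.0156, 0.0885]
tcp_rot: [179.7, -0.0, 162.9]
force: [-2.2, 9.9, 1.1]
grip_width: 0.271
t 3.9 tcp [0.5025 0.0156 0.0885] yaw 162.86 F [-2.2  9.9  1.1] g 0.271
```

```bash
python3 -c "
from h import *
C=np.array([.5545,-.106])
for uv in((292.4,160),(309.5,201.9)):
    p=at('top',uv,.076)[:2];d=p-C;print(p,np.hypot(*d),np.degrees(np.arctan2(d[1],d[0])))
# scene other edge strip end
for uv in((197,201.4),(222.4,236)):
    p=at('scene',uv,.076)[:2];d=p-C;print(p,np.hypot(*d),np.degrees(np.arctan2(d[1],d[0])))
"
python3 -m creep '[{"xyz":[0,0.1,0],"turn":0,"fingers":-0.42},{"xyz":[-0.4,0.1,0],"turn":0,"fingers":-0.42},{"xyz":[-0.4,0.1,0],"turn":0,"fingers":-0.42}]' 5;python3 go.py .507,.015,.088
```

```text
[ 0.65358738 -0.19502632] 0.13320658698228321 -41.93851491228792
[ 0.52310102 -0.24630104] 0.14377161446998712 -102.61477365701313
[ 0.53631284 -0.24425734] 0.13944842811302324 -97.49398564561794
[ 0.68132204 -0.20184213] 0.15896397197001116 -37.079121004930016
t: 4.28
ee_pos: [0.5074, 0.0133, 0.0881]
tcp_rot: [179.9, 0.1, 162.9]
force: [-1.7, 3.8, 3.0]
grip_width: 0.292
t 4.28 tcp [0.5074 0.0133 0.0881] yaw 162.86 F [-1.7  3.8  3. ] g 0.292
.507,.015,.088 [0.09, 0.15, 0.01] 0.0
```

```bash

python3 -m creep '[{"xyz":[0,0.2,0],"turn":0,"fingers":-0.42},{"xyz":[0,0.2,0],"turn":0,"fingers":-0.5},{"xyz":[0,0.2,0],"turn":0,"fingers":-0.6},{"xyz":[0,0.2,0],"turn":0,"fingers":-0.6}]' 5;python3 go.py
```

```text
t: 4.78
ee_pos: [0.5074, 0.015, 0.0875]
tcp_rot: [180.0, 0.0, 162.9]
force: [0.5, 1.4, -0.2]
grip_width: 0.257
t 4.78 tcp [0.5074 0.015  0.0875] yaw 162.88 F [ 0.5  1.4 -0.2] g 0.257
```

```bash
cat > arc.py <<'E'
import sys
from go import *
def arc(C,a0,a1,n):
    a=np.radians(st()[1]);T=np.array([[np.cos(a),np.sin(a)],[np.sin(a),-np.cos(a)]])
    for t in np.radians(np.linspace(a0,a1,n+1))[1:]:
        d=.13*np.array([np.cos(t)-np.cos(np.radians(a0)),np.sin(t)-np.sin(np.radians(a0))])
        print((T@d*100).round(2).tolist())
if __name__=='__main__': arc(None,*map(float,sys.argv[1:3]),int(sys.argv[3]))
E
python3 -m creep '[{"xyz":[0,0,0],"turn":0,"fingers":-1},{"xyz":[0,0,0],"turn":0,"fingers":-1},{"xyz":[0,0,-0.8],"turn":0,"fingers":-1},{"xyz":[0,0,-1.6],"turn":0,"fingers":-1},{"xyz":[0,0,-1.6],"turn":0,"fingers":-1}]' 40; python3 go.py; python3 arc.py 111.3 171.3 7
```

```text
t: 5.4
ee_pos: [0.5066, 0.0147, 0.103]
tcp_rot: [-179.9, -0.0, 162.9]
force: [3.7, -2.8, -6.7]
grip_width: 0.246
t 5.4 tcp [0.5066 0.0147 0.103 ] yaw 162.89 F [ 3.7 -2.8 -6.7] g 0.246
[1.43, -1.32]
[2.64, -2.83]
[3.62, -4.51]
[4.34, -6.32]
[4.77, -8.21]
[4.92, -10.15]
[4.78, -12.09]
```

```bash

python3 -m creep '[{"xyz":[1.43,-1.32,0],"turn":0,"fingers":-1},{"xyz":[2.64,-2.83,0],"turn":0,"fingers":-1},{"xyz":[3.62,-4.51,0],"turn":0,"fingers":-1},{"xyz":[4.34,-6.32,0],"turn":0,"fingers":-1},{"xyz":[4.77,-8.21,0],"turn":0,"fingers":-1},{"xyz":[4.92,-10.15,0],"turn":0,"fingers":-1},{"xyz":[4.78,-12.09,0],"turn":0,"fingers":-1},{"xyz":[4.78,-12.09,0],"turn":0,"fingers":-1}]' 40; python3 go.py
```

```text
t: 6.4
ee_pos: [0.4155, -0.0826, 0.0975]
tcp_rot: [179.9, -1.6, 162.9]
force: [-19.0, 6.2, -6.7]
grip_width: 0.224
t 6.4 tcp [ 0.4155 -0.0826  0.0975] yaw 162.94 F [-19.    6.2  -6.7] g 0.224
```

```bash

python3 -m creep '[{"xyz":[0,0,0],"turn":0,"fingers":-0.3},{"xyz":[0,0,0],"turn":0,"fingers":-0.15},{"xyz":[0,0,0],"turn":0,"fingers":-0.15},{"xyz":[0,0,0],"turn":0,"fingers":-0.15}]' 5; python3 go.py; python3 - <<'E'
from h import *
a=pic('top','k3.png',(200,140,320,250),3.3);b=pic('scene','k4.png',(190,90,310,200),3.3)
cv2.imwrite('pics/kk.png',np.hstack([a,b]))
for c in('top','scene'):
    for n,z in(('pin_grip',.108),('window',.074)): print(c,n,[(round(d['p'],2),np.round(d['location']),at(c,d['location'],z)[:2].round(4)) for d in r.tip_of(c,n)][:2])
E
```

```text
t: 6.9
ee_pos: [0.4265, -0.0866, 0.1041]
tcp_rot: [-180.0, 0.1, 162.9]
force: [0.2, 0.2, -0.1]
grip_width: 0.426
t 6.9 tcp [ 0.4265 -0.0866  0.1041] yaw 162.89 F [ 0.2  0.2 -0.1] g 0.426
top pin_grip []
top window [(0.75, array([267., 164.]), array([ 0.638 , -0.1185]))]
scene pin_grip [(0.67, array([249., 164.]), array([ 0.4376, -0.0847]))]
scene window [(0.76, array([254., 224.]), array([ 0.6535, -0.1216]))]
```

View pics/kk.png

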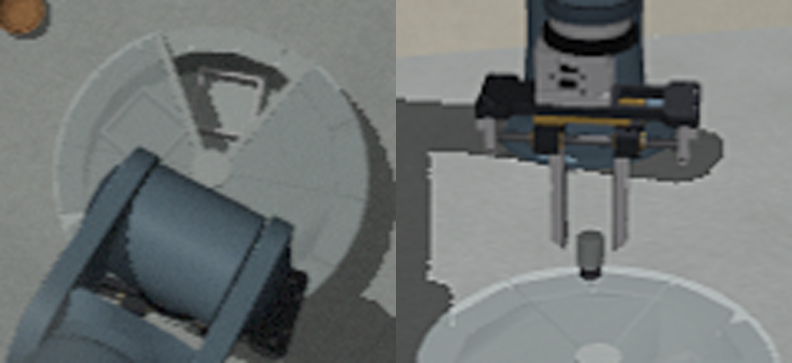

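```bash

python3 -m creep '[{"xyz":[0,0,-3],"turn":0,"fingers":-0.15},{"xyz":[0,0,-3],"turn":0.18,"fingers":-0.05},{"xyz":[0,0,-3],"turn":0.36,"fingers":-0.05},{"xyz":[0,0,-3],"turn":0.54,"fingers":0},{"xyz":[0,0,-3],"turn":0.72,"fingers":0},{"xyz":[0,0,-3],"turn":0.90,"fingers":0},{"xyz":[0,0,-3],"turn":1.08,"fingers":0},{"xyz":[0,0,-3],"turn":1.26,"fingers":0}]' 5; python3 -m creep '[{"xyz":[0,0,0],"turn":0.18,"fingers":0},{"xyz":[0,0,0],"turn":0.31,"fingers":0},{"xyz":[0,0,0],"turn":0.31,"fingers":0}]' 5;python3 go.py .430,-.087,.094
```

```text
t: 8.2
ee_pos: [0.4258, -0.0863, 0.1333]
tcp_rot: [-180.0, -0.0, 90.3]
force: [0.3, -0.2, 1.0]
grip_width: 0.501
t: 8.57
ee_pos: [0.4258, -0.0863, 0.1333]
tcp_rot: [-180.0, 0.0, 73.0]
force: [0.6, 0.1, -0.2]
grip_width: 0.502
t 8.57 tcp [ 0.4258 -0.0863  0.1333] yaw 73.02 F [ 0.6  0.1 -0.2] g 0.502
.430,-.087,.094 [0.06, 0.42, 3.93] 0.0
```

```bash

python3 -m creep '[{"xyz":[0,0.5,2],"turn":0,"fingers":0},{"xyz":[0,0.5,3.9],"turn":0,"fingers":-0.1},{"xyz":[0,0.5,3.9],"turn":0,"fingers":-0.2},{"xyz":[0,0.5,3.9],"turn":0,"fingers":-0.3},{"xyz":[0,0.5,3.9],"turn":0,"fingers":-0.4},{"xyz":[0,0.5,3.9],"turn":0,"fingers":-0.46},{"xyz":[0,0.5,3.9],"turn":0,"fingers":-0.46}]' 4;python3 go.py
```

```text
t: 9.45
ee_pos: [0.4289, -0.0873, 0.0947]
tcp_rot: [-179.7, 0.0, 73.0]
force: [-7.0, 0.9, 4.6]
grip_width: 0.315
t 9.45 tcp [ 0.4289 -0.0873  0.0947] yaw 73.0 F [-7.   0.9  4.6] g 0.315
```

```bash

python3 -m creep '[{"xyz":[0,-0.3,0],"turn":0,"fingers":-0.4},{"xyz":[0,-0.5,0],"turn":0,"fingers":-0.4},{"xyz":[0,-0.5,0],"turn":0,"fingers":-0.5},{"xyz":[0,-0.5,0],"turn":0,"fingers":-0.6},{"xyz":[0,-0.5,0],"turn":0,"fingers":-0.6}]' 4;python3 go.py
```

```text
t: 10.07
ee_pos: [0.426, -0.0865, 0.0947]
tcp_rot: [180.0, 0.0, 72.9]
force: [-1.7, 0.2, 3.2]
grip_width: 0.252
t 10.07 tcp [ 0.426  -0.0865  0.0947] yaw 72.93 F [-1.7  0.2  3.2] g 0.252
```

```bash

python3 -m creep '[{"xyz":[0,0,0],"turn":0,"fingers":-1},{"xyz":[0,0,0.1],"turn":0,"fingers":-1},{"xyz":[0.2,0,0.1],"turn":0,"fingers":-1},{"xyz":[0.4,0,0.1],"turn":0,"fingers":-1},{"xyz":[0.4,0,0.1],"turn":0,"fingers":-1}]' 20;python3 -m creep '[{"xyz":[-0.4,0,0],"turn":0,"fingers":-1},{"xyz":[-0.8,0,0],"turn":0,"fingers":-1},{"xyz":[-0.8,0,0],"turn":0,"fingers":-1}]'; python3 -m creep '[{"xyz":[0.4,0,0],"turn":0,"fingers":-1},{"xyz":[0.4,0,0],"turn":0,"fingers":-1}]'
```

```text
t: 10.7
ee_pos: [0.4267, -0.0834, 0.0946]
tcp_rot: [-179.9, 0.1, 73.0]
force: [-8.4, -1.8, 13.2]
grip_width: 0.248
t: 11.08
ee_pos: [0.4259, -0.0871, 0.0945]
tcp_rot: [180.0, -0.5, 72.8]
force: [0.9, 16.2, 12.1]
grip_width: 0.25
t: 11.32
ee_pos: [0.4261, -0.0864, 0.0945]
tcp_rot: [-180.0, 0.0, 73.0]
force: [-4.8, 1.5, 12.7]
grip_width: 0.253
```

```bash

python3 -m creep '[{"xyz":[0,0,0],"turn":0,"fingers":-0.3},{"xyz":[0,0,-4],"turn":0,"fingers":-0.15},{"xyz":[0,0,-7],"turn":0,"fingers":-0.15},{"xyz":[0,0,-7],"turn":0,"fingers":-0.15}]' 10; python3 - <<'E'
from h import *
b=pic('scene','k6.png',(170,140,330,290),4.5)
C=np.array([.5545,-.106])
for P in [(*(C+.13*np.array([np.cos(np.radians(171.3)),np.sin(np.radians(171.3))])),z) for z in(.084,.112,.122)]+[(*(C+.14*np.array([np.cos(np.radians(a)),np.sin(np.radians(a))])),.077) for a in(21.3,-38.7,-8.7)]:
    q=((px('scene',P)-[170,140]+.5)*4.5).astype(int);cv2.circle(b,tuple(int(v) for v in q),2,(0,0,255),-1)
cv2.imwrite('pics/k7.png',b)
E
```

```text
t: 11.82
ee_pos: [0.4274, -0.0871, 0.1652]
tcp_rot: [179.7, 0.0, 72.9]
force: [-0.3, -0.3, -0.3]
grip_width: 0.429
```

View pics/k7.png

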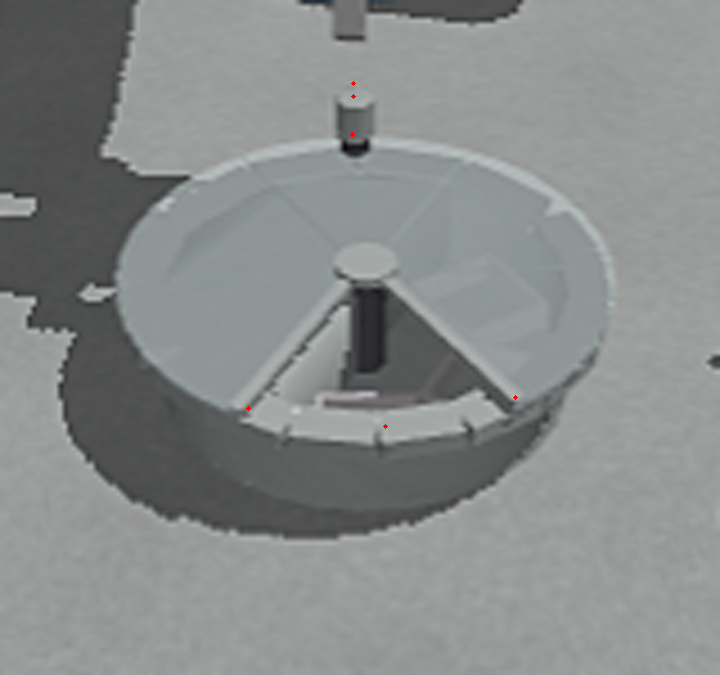

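```bash
python3 go.py .459,.222,.12,106
```

```text
t 11.88 tcp [ 0.4262 -0.0865  0.1633] yaw 72.92 F [ 0.6 -0.4  0.7] g 0.431
.459,.222,.12,106 [30.46, -5.93, 4.33] -0.577
```

```bash
python3 -m creep '[{"xyz":[5.5,-1,0],"turn":-0.1,"fingers":0},{"xyz":[11,-2,0],"turn":-0.25,"fingers":0},{"xyz":[16.5,-3,0],"turn":-0.4,"fingers":0},{"xyz":[22,-4.2,1],"turn":-0.58,"fingers":0.1},{"xyz":[27.5,-5.3,2.5],"turn":-0.58,"fingers":0.1},{"xyz":[30.5,-5.9,4.3],"turn":-0.58,"fingers":0.1},{"xyz":[30.5,-5.9,4.3],"turn":-0.58,"fingers":0.1},{"xyz":[30.5,-5.9,4.3],"turn":-0.58,"fingers":0.1}]' 10; python3 go.py .459,.222,.038,106; python3 - <<'E'
from h import *
b=pic('scene','t1.png',(290,120,430,240),5)
for P in [(.459,.222,z) for z in(0,.056)]:
    q=((px('scene',P)-[290,120]+.5)*5).astype(int);cv2.circle(b,tuple(int(v) for v in q),3,(0,0,255),-1)
cv2.imwrite('pics/t1.png',b)
E
```

```text
t: 12.88
ee_pos: [0.4584, 0.2218, 0.1194]
tcp_rot: [-179.9, 0.0, 106.1]
force: [0.5, -0.8, -0.1]
grip_width: 0.551
t 12.88 tcp [0.4584 0.2218 0.1194] yaw 106.14 F [ 0.5 -0.8 -0.1] g 0.551
.459,.222,.038,106 [0.01, 0.06, 8.14] 0.002
```

View pics/t1.png

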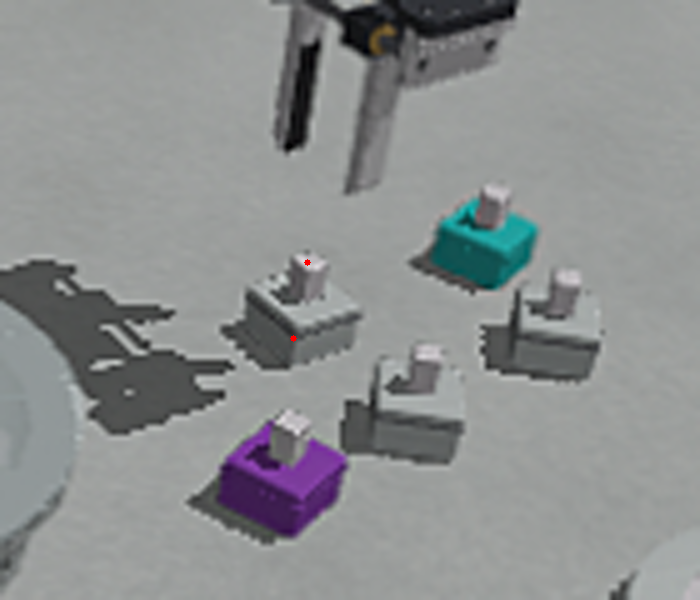

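```bash
python3 -m creep '[{"xyz":[0,0,4],"turn":0,"fingers":0},{"xyz":[0,0,7],"turn":0,"fingers":-0.2},{"xyz":[0,0,8.1],"turn":0,"fingers":-0.3},{"xyz":[0,0,8.1],"turn":0,"fingers":-0.6},{"xyz":[0,0,8.1],"turn":0,"fingers":-1},{"xyz":[0,0,8.1],"turn":0,"fingers":-1}]' 10; python3 -m creep '[{"xyz":[0,0,0],"turn":0,"fingers":-0.2},{"xyz":[0,0,0],"turn":0,"fingers":-0.1},{"xyz":[0,0,0],"turn":0.17,"fingers":-0.1},{"xyz":[0,0,0],"turn":0.35,"fingers":-0.1},{"xyz":[0,0,0],"turn":0.53,"fingers":-0.1},{"xyz":[0,0,0],"turn":0.71,"fingers":-0.1},{"xyz":[0,0,0],"turn":0.89,"fingers":-0.1},{"xyz":[0,0,0],"turn":1.07,"fingers":-0.1}]';python3 -m creep '[{"xyz":[0,0,0],"turn":0.18,"fingers":-0.1},{"xyz":[0,0,0],"turn":0.36,"fingers":-0.1},{"xyz":[0,0,0],"turn":0.5,"fingers":-0.1},{"xyz":[0,0,0],"turn":0.5,"fingers":-0.4},{"xyz":[0,0,0],"turn":0.5,"fingers":-1},{"xyz":[0,0,0],"turn":0.5,"fingers":-1},{"xyz":[0,0,0],"turn":0.5,"fingers":-1}]' 25; python3 go.py .6356,-.1184,.135,-8.7
```

```text
t: 13.68
ee_pos: [0.4598, 0.2227, 0.0404]
tcp_rot: [179.9, 0.0, 106.2]
force: [0.2, -0.1, 0.2]
grip_width: 0.168
t: 14.68
ee_pos: [0.4591, 0.2226, 0.0395]
tcp_rot: [180.0, -0.0, 44.5]
force: [-0.3, 0.5, -0.7]
grip_width: 0.45
t: 15.55
ee_pos: [0.4588, 0.2225, 0.0392]
tcp_rot: [180.0, 0.0, 16.2]
force: [-0.3, 0.1, -0.2]
grip_width: 0.169
t 15.55 tcp [0.4588 0.2225 0.0392] yaw 16.24 F [-0.3  0.1 -0.2] g 0.169
.6356,-.1184,.135,-8.7 [7.44, 37.67, -9.58] 0.435
```

```bash
python3 -m creep '[{"xyz":[0,0,-5],"turn":0,"fingers":-1},{"xyz":[0,0,-9.6],"turn":0,"fingers":-1},{"xyz":[1,5.5,-9.6],"turn":0.08,"fingers":-1},{"xyz":[2.1,11,-9.6],"turn":0.16,"fingers":-1},{"xyz":[3.2,16.5,-9.6],"turn":0.24,"fingers":-1},{"xyz":[4.3,22,-9.6],"turn":0.32,"fingers":-1},{"xyz":[5.4,27.5,-9.6],"turn":0.4,"fingers":-1},{"xyz":[6.5,33,-9.6],"turn":0.435,"fingers":-1}]' 25; python3 go.py .6356,-.1184,.135,-8.7
```

```text
t: 16.55
ee_pos: [0.6139, -0.078, 0.1349]
tcp_rot: [-180.0, 0.0, -8.8]
force: [0.4, -0.5, -1.0]
grip_width: 0.172
t 16.55 tcp [ 0.6139 -0.078   0.1349] yaw -8.79 F [ 0.4 -0.5 -1. ] g 0.172
.6356,-.1184,.135,-8.7 [2.77, 3.66, -0.01] -0.002
```

```bash
python3 -m creep '[{"xyz":[2.75,3.65,0],"turn":0,"fingers":-1},{"xyz":[2.75,3.65,0],"turn":0,"fingers":-1},{"xyz":[2.75,3.65,2],"turn":0,"fingers":-1},{"xyz":[2.75,3.65,2],"turn":0,"fingers":-1}]' 25; python3 go.py .6356,-.1184,.115; python3 - <<'E'
from h import *
a=pic('top','p1.png',(215,110,325,220),3.6);b=pic('scene','p2.png',(190,140,300,250),3.6)
cv2.imwrite('pics/p3.png',np.hstack([a,b]))
E
```

```text
t: 17.05
ee_pos: [0.6326, -0.1145, 0.1119]
tcp_rot: [-179.9, 0.3, -8.6]
force: [-0.5, -0.1, -1.9]
grip_width: 0.169
t 17.05 tcp [ 0.6326 -0.1145  0.1119] yaw -8.64 F [-0.5 -0.1 -1.9] g 0.169
.6356,-.1184,.115 [0.35, 0.34, -0.31] 0.0
```

View pics/p3.png

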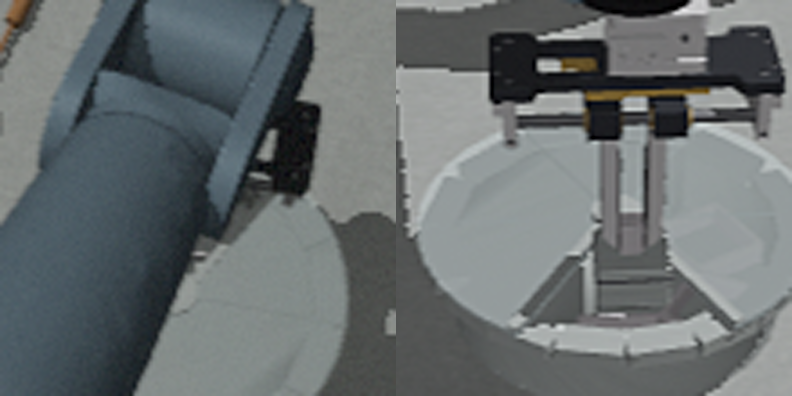

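```bash
python3 -m creep '[{"xyz":[0,0,0],"turn":0,"fingers":-1},{"xyz":[0,0,0],"turn":0,"fingers":-1}]' 25; python3 go.py .6356,-.1184,.115,-8.7
```

```text
t: 17.4
ee_pos: [0.6354, -0.1162, 0.1159]
tcp_rot: [180.0, -0.1, -8.7]
force: [0.2, 0.1, -0.3]
grip_width: 0.171
t 17.4 tcp [ 0.6354 -0.1162  0.1159] yaw -8.69 F [ 0.2  0.1 -0.3] g 0.171
.6356,-.1184,.115,-8.7 [0.05, 0.21, 0.09] 0.0
```

```bash
python3 -m creep '[{"xyz":[0,0.2,2],"turn":0,"fingers":-1},{"xyz":[0,0.2,4],"turn":0,"fingers":-1},{"xyz":[0,0.2,4.8],"turn":0,"fingers":-1},{"xyz":[0,0.2,4.8],"turn":0,"fingers":-1},{"xyz":[0,0.2,4.8],"turn":0,"fingers":-1}]' 25; python3 go.py .6356,-.1184,.045,-8.7
```

```text
t: 18.02
ee_pos: [0.6353, -0.1186, 0.0678]
tcp_rot: [180.0, -0.1, -8.7]
force: [-0.4, -0.8, -1.0]
grip_width: 0.168
t 18.02 tcp [ 0.6353 -0.1186  0.0678] yaw -8.72 F [-0.4 -0.8 -1. ] g 0.168
.6356,-.1184,.045,-8.7 [0.02, -0.03, 2.28] -0.0
```

```bash
python3 -m creep '[{"xyz":[0,0,0.6],"turn":0,"fingers":-1},{"xyz":[0,0,1],"turn":0,"fingers":-1},{"xyz":[0,0,1],"turn":0,"fingers":-1}]' 25; python3 -m creep '[{"xyz":[0,0,0.6],"turn":0,"fingers":-1},{"xyz":[0,0,1.2],"turn":0,"fingers":-1},{"xyz":[0,0,1.2],"turn":0,"fingers":-1}]'
```

```text
t: 18.4
ee_pos: [0.6368, -0.1199, 0.0616]
tcp_rot: [179.9, -0.2, -8.7]
force: [-5.9, -1.3, 15.5]
grip_width: 0.167
t: 18.77
ee_pos: [0.6391, -0.1265, 0.055]
tcp_rot: [179.2, -0.6, -8.7]
force: [-13.8, -16.0, 32.6]
grip_width: 0.195
```

```bash
python3 -m creep '[{"xyz":[0,0,-1],"turn":0,"fingers":-1},{"xyz":[0,0,-2.2],"turn":0,"fingers":-1},{"xyz":[0,0,-2.2],"turn":0,"fingers":-1},{"xyz":[0,0,-2.2],"turn":0,"fingers":-1}]' 25; python3 go.py .6356,-.1184,.045,-8.7;  python3 - <<'E'
from h import *
b=pic('scene','p5.png',(195,165,305,260),7)
m={}
C=np.array([.5545,-.106]);u=np.array([np.cos(np.radians(-8.7)),np.sin(np.radians(-8.7))]);v=np.array([-u[1],u[0]])
for a in(-.0275,.0275):
  for t in np.linspace(-.0275,.0275,23):
    for P in((C+u*(.082+a)+v*t),(C+u*(.082+t)+v*a)):
      q=((px('scene',(*P,.024))-[195,165]+.5)*7).astype(int);cv2.circle(b,tuple(int(k) for k in q),1,(0,0,255),-1)
cv2.imwrite('pics/p5.png',b)
E
```

```text
t: 19.27
ee_pos: [0.6341, -0.1178, 0.0662]
tcp_rot: [-180.0, 0.1, -8.7]
force: [-0.6, 0.8, -0.8]
grip_width: 0.165
t 19.27 tcp [ 0.6341 -0.1178  0.0662] yaw -8.7 F [-0.6  0.8 -0.8] g 0.165
.6356,-.1184,.045,-8.7 [0.15, 0.03, 2.12] 0.0
```

View pics/p5.png

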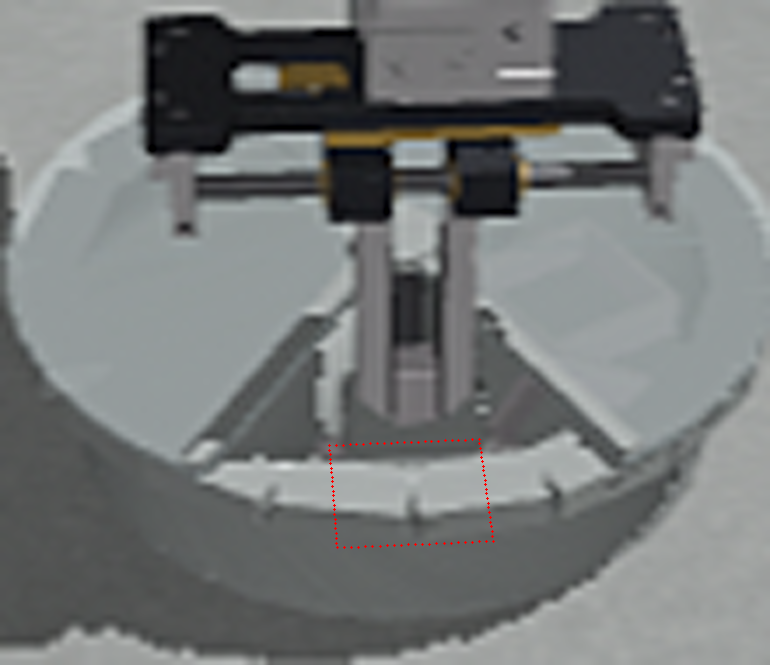

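```bash
python3 - <<'E'
from h import *
im=cv2.imread('pics/k3.png');x0,y0=200,140;k=3.3
bx=(225,150,290,205)
cr=im[int((bx[1]-y0)*k):int((bx[3]-y0)*k),int((bx[0]-x0)*k):int((bx[2]-x0)*k)];z=3.6;cr=cv2.resize(cr,None,fx=z,fy=z,interpolation=2)
C=np.array([.5545,-.106]);u=np.array([np.cos(np.radians(-8.7)),np.sin(np.radians(-8.7))]);v=np.array([-u[1],u[0]])
for h,zz,col in((.0275,.024,(0,0,255)),(.0315,.024,(255,0,0)),(.0275,.006,(0,255,0))):
  for a in(-h,h):
    for t in np.linspace(-h,h,30):
      for P in((C+u*(.082+a)+v*t),(C+u*(.082+t)+v*a)):
        q=((px('top',(*P,zz))-[bx[0],bx[1]]+.5)*k*z).astype(int);cv2.circle(cr,tuple(int(j) for j in q),1,col,-1)
cv2.imwrite('pics/p6.png',cr[:600,:800]);print(cr.shape)
E
```

```text
(652, 774, 3)
```

View pics/p6.png

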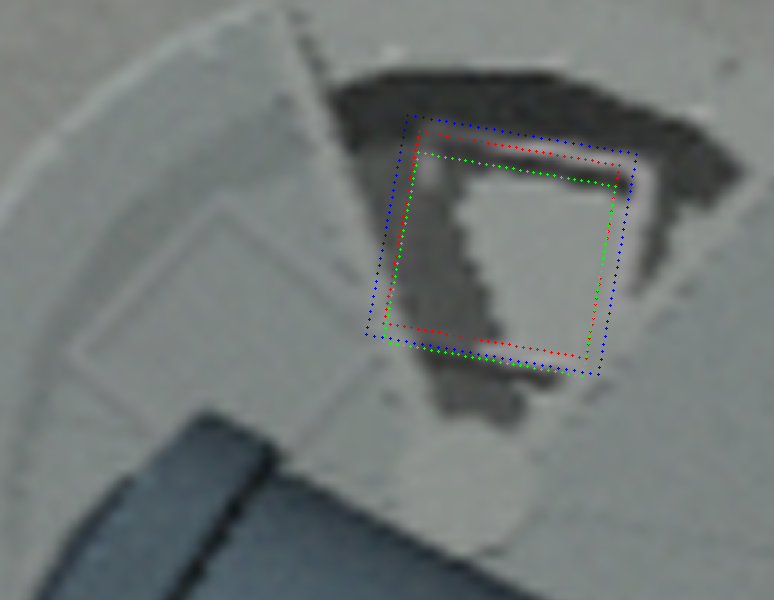

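```bash
python3 go.py .6345,-.122,.066,-10; python3 -m creep '[{"xyz":[0.1,0.4,0],"turn":0.023,"fingers":-1},{"xyz":[0.1,0.4,0],"turn":0.023,"fingers":-1},{"xyz":[0.1,0.4,0],"turn":0.023,"fingers":-1}]' 25; python3 go.py .6345,-.122,.066,-10
```

```text
t 19.32 tcp [ 0.6341 -0.1178  0.0661] yaw -8.7 F [ 0.1 -0.7 -1.2] g 0.169
.6345,-.122,.066,-10 [0.1, 0.4, 0.01] 0.023
t: 19.7
ee_pos: [0.6352, -0.1226, 0.0672]
tcp_rot: [-180.0, 0.0, -10.0]
force: [-0.6, -0.9, -0.0]
grip_width: 0.169
t 19.7 tcp [ 0.6352 -0.1226  0.0672] yaw -10.05 F [-0.6 -0.9 -0. ] g 0.169
.6345,-.122,.066,-10 [-0.08, -0.05, 0.12] -0.001
```

```bash
python3 -m creep '[{"xyz":[0,0,0.5],"turn":0,"fingers":-1},{"xyz":[0,0,1],"turn":0,"fingers":-1},{"xyz":[0,0,1],"turn":0,"fingers":-1}]' 25; python3 go.py
```

```text
t: 20.08
ee_pos: [0.6346, -0.1223, 0.0564]
tcp_rot: [-180.0, 0.1, -10.0]
force: [0.2, -0.9, -1.9]
grip_width: 0.169
t 20.07 tcp [ 0.6346 -0.1223  0.0564] yaw -10.04 F [ 0.2 -0.9 -1.9] g 0.169
```

Slid past the ribs freely. Lower to the floor.

```bash
python3 -m creep '[{"xyz":[0,0,0.5],"turn":0,"fingers":-1},{"xyz":[0,0,1],"turn":0,"fingers":-1},{"xyz":[0,0,1.15],"turn":0,"fingers":-1},{"xyz":[0,0,1.15],"turn":0,"fingers":-1}]' 25; python3 go.py
```

```text
t: 20.58
ee_pos: [0.6352, -0.1225, 0.0457]
tcp_rot: [180.0, 0.0, -10.0]
force: [-0.1, 0.4, -1.7]
grip_width: 0.172
t 20.57 tcp [ 0.6352 -0.1225  0.0457] yaw -10.04 F [-0.1  0.4 -1.7] g 0.172
```

```bash
python3 -m creep '[{"xyz":[0,0,0.1],"turn":0,"fingers":-1},{"xyz":[0,0,0.1],"turn":0,"fingers":-0.4},{"xyz":[0,0,0.1],"turn":0,"fingers":-0.25},{"xyz":[0,0,-1],"turn":0,"fingers":-0.25},{"xyz":[0,0,-5],"turn":0,"fingers":-0.25},{"xyz":[0,0,-10],"turn":0,"fingers":-0.15},{"xyz":[-5,0,-12],"turn":0,"fingers":-0.15},{"xyz":[-10,0,-12],"turn":0,"fingers":-0.15}]' 25; python3 go.py .4258,-.0852,.16,70 ; python3 - <<'E'
from h import *
b=pic('scene','p7.png',(190,150,310,260),6.5)
E
```

```text
t: 21.58
ee_pos: [0.5375, -0.1057, 0.1695]
tcp_rot: [179.9, -0.4, -10.0]
force: [-0.2, 0.0, -0.5]
grip_width: 0.423
t 21.57 tcp [ 0.5375 -0.1057  0.1695] yaw -10.03 F [-0.2  0.  -0.5] g 0.423
.4258,-.0852,.16,70 [-11.36, -0.07, 0.95] -1.397
```

View pics/p7.png

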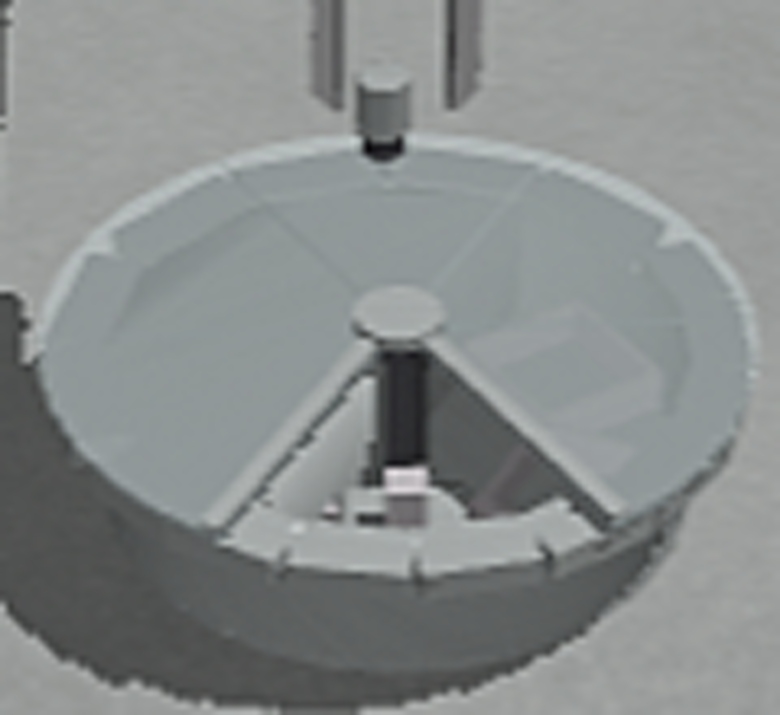

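```bash
python3 -m creep '[{"xyz":[-6,0,0.5],"turn":0,"fingers":-0.1},{"xyz":[-11.2,0,0.5],"turn":0,"fingers":-0.1},{"xyz":[-11.2,0,0.5],"turn":0,"fingers":-0.1},{"xyz":[-11.2,0,0.5],"turn":0,"fingers":-0.1}]' 5; python3 go.py .4257,-.0852,.087,-10
```

```text
t: 22.12
ee_pos: [0.4275, -0.0861, 0.1621]
tcp_rot: [180.0, -0.2, -10.0]
force: [-1.0, 0.5, 0.4]
grip_width: 0.447
t 22.12 tcp [ 0.4275 -0.0861  0.1621] yaw -10.05 F [-1.   0.5  0.4] g 0.447
.4257,-.0852,.087,-10 [-0.19, -0.06, 7.51] -0.001
```

```bash
python3 -m creep '[{"xyz":[-0.2,0,5],"turn":0,"fingers":-0.1},{"xyz":[-0.2,0,7.4],"turn":0,"fingers":-0.2},{"xyz":[-0.2,0,7.4],"turn":0,"fingers":-0.35},{"xyz":[-0.2,0,7.4],"turn":0,"fingers":-0.46},{"xyz":[-0.2,0,7.4],"turn":0,"fingers":-0.46},{"xyz":[-0.2,0,7.4],"turn":0,"fingers":-0.46}]' 4; python3 go.py .4257,-.0852,.087,-10
```

```text
t: 22.88
ee_pos: [0.4253, -0.0856, 0.0878]
tcp_rot: [180.0, -0.1, -10.0]
force: [-0.5, -0.1, -0.4]
grip_width: 0.273
t 22.88 tcp [ 0.4253 -0.0856  0.0878] yaw -10.04 F [-0.5 -0.1 -0.4] g 0.273
.4257,-.0852,.087,-10 [0.03, -0.05, 0.08] -0.001
```

```bash
python3 -m creep '[{"xyz":[0,0,0],"turn":0,"fingers":-1},{"xyz":[0,0,0],"turn":0,"fingers":-1},{"xyz":[0,0,-0.8],"turn":0,"fingers":-1},{"xyz":[0,0,-1.6],"turn":0,"fingers":-1},{"xyz":[0,0,-1.6],"turn":0,"fingers":-1}]' 30; python3 -m creep '[{"xyz":[0.145,1.937,0],"turn":-0.15,"fingers":-1},{"xyz":[0.577,3.831,0],"turn":-0.299,"fingers":-1},{"xyz":[1.287,5.64,0],"turn":-0.449,"fingers":-1},{"xyz":[2.259,7.323,0],"turn":-0.598,"fingers":-1},{"xyz":[3.47,8.842,0],"turn":-0.748,"fingers":-1},{"xyz":[4.895,10.164,0],"turn":-0.898,"fingers":-1},{"xyz":[6.5,11.258,0],"turn":-1.047,"fingers":-1},{"xyz":[6.5,11.258,0],"turn":-1.047,"fingers":-1}]'; python3 -m creep '[{"xyz":[0,0,0],"turn":0,"fingers":-1},{"xyz":[0,0,0],"turn":0,"fingers":-1}]'; python3 go.py .4702,-.2074,.103,50
```

```text
t: 23.5
ee_pos: [0.425, -0.0854, 0.1027]
tcp_rot: [180.0, -0.1, -10.1]
force: [6.6, -1.7, -7.5]
grip_width: 0.249
t: 24.5
ee_pos: [0.4694, -0.2069, 0.1014]
tcp_rot: [-179.9, -0.1, 49.9]
force: [5.3, 0.5, -7.1]
grip_width: 0.246
t: 24.75
ee_pos: [0.4689, -0.2064, 0.1014]
tcp_rot: [-179.9, -0.1, 49.9]
force: [5.6, 1.2, -6.8]
grip_width: 0.253
t 24.75 tcp [ 0.4689 -0.2064  0.1014] yaw 49.86 F [ 5.6  1.2 -6.8] g 0.253
.4702,-.2074,.103,50 [0.01, 0.16, -0.16] -0.002
```

```bash
python3 -m creep '[{"xyz":[0,0.1,0.6],"turn":0,"fingers":-1},{"xyz":[0,0.1,1.2],"turn":0,"fingers":-1},{"xyz":[0,0.1,1.6],"turn":0,"fingers":-1},{"xyz":[0,0.1,1.6],"turn":0,"fingers":-1}]' 30; python3 -m creep '[{"xyz":[0,0.4,0],"turn":0,"fingers":-1},{"xyz":[0,0.4,0],"turn":0,"fingers":-1}]' 15; python3 -m creep '[{"xyz":[0,-0.8,0],"turn":0,"fingers":-1},{"xyz":[0,-0.8,0],"turn":0,"fingers":-1}]' 15
```

```text
t: 25.25
ee_pos: [0.4706, -0.2081, 0.0876]
tcp_rot: [179.9, -0.1, 50.0]
force: [4.4, 3.0, 1.1]
grip_width: 0.249
t: 25.5
ee_pos: [0.4714, -0.2089, 0.0873]
tcp_rot: [-179.6, -0.0, 50.0]
force: [-5.2, 9.1, 10.9]
grip_width: 0.251
t: 25.75
ee_pos: [0.4685, -0.2068, 0.0875]
tcp_rot: [179.6, -0.0, 50.0]
force: [9.8, -2.3, -4.8]
grip_width: 0.252
```

```bash
python3 -m creep '[{"xyz":[0,0.4,0],"turn":0,"fingers":-0.4},{"xyz":[0,0.4,0],"turn":0,"fingers":-0.2},{"xyz":[0,0.4,-4],"turn":0,"fingers":-0.15},{"xyz":[0,0.4,-7],"turn":0,"fingers":-0.1},{"xyz":[0,0.4,-7],"turn":0,"fingers":0}]' 10; cat > tf.py <<'E'
from fit import *
import sys
E={c:edgeimg(c) for c in('top','scene')}
N=[at('top',d['location'],0)[:2] for d in r.tip_of('top','tin1') if d['p']>.3]
print([n.round(3).tolist() for n in N])
cs=['top','scene']
for s in sys.argv[1:]:
    x0,y0=map(float,s.split(','))
    f=lambda v:-sum(score(E[c],c,tinpts(v[0],v[1],v[2])) for c in cs)
    S=[]
    for a in np.radians(range(0,90,15)):
      for dx in(-.004,.004):
       for dy in(-.004,.004):
        m=minimize(f,[x0+dx,y0+dy,a],method='Nelder-Mead',options=dict(maxiter=80,initial_simplex=[[x0+dx,y0+dy,a],[x0+dx+.005,y0+dy,a],[x0+dx,y0+dy+.005,a],[x0+dx,y0+dy,a+.15]]))
        S.append((m.fun,m.x))
    S.sort(key=lambda s:s[0]);print([(round(float(s[0]),1),s[1][:2].round(4).tolist(),round(float(np.degrees(s[1][2])%90),1)) for s in S[:8:3]])
E
python3 tf.py .562,.246 .503,.370; python3 go.py
```

```text
t: 26.38
ee_pos: [0.4707, -0.2092, 0.1591]
tcp_rot: [179.7, 0.0, 50.0]
force: [-0.2, -0.2, -0.3]
grip_width: 0.496
[[0.496, 0.377], [0.599, 0.145]]
[(-156.6, [0.5617, 0.2461], 59.5), (-156.5, [0.5617, 0.246], 59.8), (-156.5, [0.5617, 0.2462], 59.5)]
[(-246.4, [0.4951, 0.3444], 70.5), (-244.4, [0.499, 0.3541], 68.4), (-244.2, [0.4992, 0.3544], 68.6)]
t 26.52 tcp [ 0.4686 -0.2076  0.1552] yaw 49.95 F [-0.5 -0.3 -0.9] g 0.501
```

```bash
python3 go.py .5617,.2461,.115,59.5
```

```text
t 26.52 tcp [ 0.4686 -0.2076  0.1552] yaw 49.95 F [-0.5 -0.3 -0.9] g 0.501
.5617,.2461,.115,59.5 [40.72, -22.07, 4.02] -0.167
```

```bash
python3 -m creep '[{"xyz":[5,-2.7,0],"turn":0,"fingers":0},{"xyz":[10,-5.4,0],"turn":-0.05,"fingers":0},{"xyz":[15,-8.1,0],"turn":-0.1,"fingers":0},{"xyz":[20,-10.8,0],"turn":-0.16,"fingers":0},{"xyz":[25,-13.5,0],"turn":-0.16,"fingers":0},{"xyz":[30,-16.2,0],"turn":-0.16,"fingers":0},{"xyz":[35,-19,2],"turn":-0.16,"fingers":0},{"xyz":[40.7,-22,4],"turn":-0.16,"fingers":0}]' 10; python3 -m creep '[{"xyz":[0,0,0],"turn":0,"fingers":0},{"xyz":[0,0,0],"turn":0,"fingers":0}]';  python3 go.py .5617,.2461,.039,59.5
```

```text
t: 27.52
ee_pos: [0.5612, 0.2419, 0.1158]
tcp_rot: [-179.9, 0.1, 59.1]
force: [0.4, -0.7, 0.1]
grip_width: 0.499
t: 27.78
ee_pos: [0.5612, 0.2399, 0.1168]
tcp_rot: [-179.9, 0.1, 59.1]
force: [0.9, -0.1, -0.5]
grip_width: 0.499
t 27.77 tcp [0.5612 0.2399 0.1168] yaw 59.13 F [ 0.9 -0.1 -0.5] g 0.499
.5617,.2461,.039,59.5 [0.56, -0.28, 7.78] -0.006
```

```bash
python3 -m creep '[{"xyz":[0.55,-0.3,4],"turn":0,"fingers":0},{"xyz":[0.55,-0.3,7],"turn":0,"fingers":-0.2},{"xyz":[0.55,-0.3,7.75],"turn":0,"fingers":-0.3},{"xyz":[0.55,-0.3,7.75],"turn":0,"fingers":-0.6},{"xyz":[0.55,-0.3,7.75],"turn":0,"fingers":-1},{"xyz":[0.55,-0.3,7.75],"turn":0,"fingers":-1}]' 10; python3 -m creep '[{"xyz":[0,0,0],"turn":0,"fingers":-0.2},{"xyz":[0,0,0],"turn":0,"fingers":-0.1},{"xyz":[0,0,0],"turn":-0.17,"fingers":-0.1},{"xyz":[0,0,0],"turn":-0.35,"fingers":-0.1},{"xyz":[0,0,0],"turn":-0.53,"fingers":-0.1},{"xyz":[0,0,0],"turn":-0.71,"fingers":-0.1},{"xyz":[0,0,0],"turn":-0.89,"fingers":-0.1},{"xyz":[0,0,0],"turn":-1.07,"fingers":-0.1}]';python3 -m creep '[{"xyz":[0,0,0],"turn":-0.18,"fingers":-0.1},{"xyz":[0,0,0],"turn":-0.36,"fingers":-0.1},{"xyz":[0,0,0],"turn":-0.5,"fingers":-0.1},{"xyz":[0,0,0],"turn":-0.5,"fingers":-0.4},{"xyz":[0,0,0],"turn":-0.5,"fingers":-1},{"xyz":[0,0,0],"turn":-0.5,"fingers":-1},{"xyz":[0,0,0],"turn":-0.5,"fingers":-1}]' 25; python3 go.py .6064,-.045,.135,140
```

```text
t: 28.52
ee_pos: [0.5632, 0.2467, 0.042]
tcp_rot: [179.9, -0.1, 59.1]
force: [-0.2, 0.0, -1.9]
grip_width: 0.166
t: 29.52
ee_pos: [0.5625, 0.2468, 0.041]
tcp_rot: [180.0, 0.0, 120.8]
force: [-0.8, -0.3, 0.6]
grip_width: 0.45
t: 30.4
ee_pos: [0.5623, 0.2467, 0.0408]
tcp_rot: [-180.0, -0.0, 149.0]
force: [0.3, 0.8, 0.6]
grip_width: 0.169
t 30.4 tcp [0.5623 0.2467 0.0408] yaw 149.05 F [0.3 0.8 0.6] g 0.169
.6064,-.045,.135,140 [-18.79, -22.75, -9.42] 0.158
```

```bash
python3 -m creep '[{"xyz":[0,0,-5],"turn":0,"fingers":-1},{"xyz":[0,0,-9.4],"turn":0,"fingers":-1},{"xyz":[-3.5,-4.2,-9.4],"turn":0.05,"fingers":-1},{"xyz":[-7,-8.5,-9.4],"turn":0.1,"fingers":-1},{"xyz":[-10.5,-12.7,-9.4],"turn":0.158,"fingers":-1},{"xyz":[-14,-17,-9.4],"turn":0.158,"fingers":-1},{"xyz":[-17,-20.6,-9.4],"turn":0.158,"fingers":-1},{"xyz":[-18.8,-22.75,-9.4],"turn":0.158,"fingers":-1}]' 25;  python3 -m creep '[{"xyz":[0,0,0],"turn":0,"fingers":-1},{"xyz":[0,0,0],"turn":0,"fingers":-1},{"xyz":[0,0,0],"turn":0,"fingers":-1}]'; python3 go.py .6064,-.045,.07,140
```

```text
t: 31.4
ee_pos: [0.6063, -0.0474, 0.1342]
tcp_rot: [-180.0, -0.1, 139.9]
force: [0.2, 0.3, -1.1]
grip_width: 0.168
t: 31.78
ee_pos: [0.6064, -0.0439, 0.1346]
tcp_rot: [-180.0, -0.0, 140.1]
force: [-0.2, -0.1, -1.7]
grip_width: 0.167
t 31.77 tcp [ 0.6064 -0.0439  0.1346] yaw 140.09 F [-0.2 -0.1 -1.7] g 0.167
.6064,-.045,.07,140 [-0.07, -0.08, 6.46] 0.002
```

```bash
python3 -m creep '[{"xyz":[-0.07,-0.08,2],"turn":0,"fingers":-1},{"xyz":[-0.07,-0.08,4],"turn":0,"fingers":-1},{"xyz":[-0.07,-0.08,6.3],"turn":0,"fingers":-1},{"xyz":[-0.07,-0.08,6.3],"turn":0,"fingers":-1},{"xyz":[-0.07,-0.08,6.3],"turn":0,"fingers":-1}]' 25; python3 go.py .6064,-.045,.07,140;python3 -m creep '[{"xyz":[0,0,0.5],"turn":0,"fingers":-1},{"xyz":[0,0,1],"turn":0,"fingers":-1},{"xyz":[0,0,1],"turn":0,"fingers":-1}]'
```

```text
t: 32.4
ee_pos: [0.6068, -0.0461, 0.0717]
tcp_rot: [-180.0, -0.0, 140.0]
force: [-0.5, -0.6, -0.5]
grip_width: 0.167
t 32.4 tcp [ 0.6068 -0.0461  0.0717] yaw 140.03 F [-0.5 -0.6 -0.5] g 0.167
.6064,-.045,.07,140 [0.1, 0.06, 0.17] 0.0
t: 32.78
ee_pos: [0.6064, -0.0461, 0.0614]
tcp_rot: [-180.0, -0.0, 140.0]
force: [0.0, 0.0, -1.6]
grip_width: 0.17
```

In. Continue to the floor, then release.

```bash
python3 -m creep '[{"xyz":[0,0,0.5],"turn":0,"fingers":-1},{"xyz":[0,0,1],"turn":0,"fingers":-1},{"xyz":[0,0,1.4],"turn":0,"fingers":-1},{"xyz":[0,0,1.4],"turn":0,"fingers":-1}]' 25; python3 go.py
```

```text
t: 33.28
ee_pos: [0.6064, -0.0461, 0.0473]
tcp_rot: [-180.0, -0.0, 140.0]
force: [-0.1, 0.3, -1.3]
grip_width: 0.168
t 33.27 tcp [ 0.6064 -0.0461  0.0473] yaw 140.02 F [-0.1  0.3 -1.3] g 0.168
```

```bash
python3 -m creep '[{"xyz":[0,0,0.05],"turn":0,"fingers":-1},{"xyz":[0,0,0.05],"turn":0,"fingers":-0.4},{"xyz":[0,0,0.05],"turn":0,"fingers":-0.25},{"xyz":[0,0,-1],"turn":0,"fingers":-0.25},{"xyz":[0,0,-5],"turn":0,"fingers":-0.25},{"xyz":[0,0,-10],"turn":0,"fingers":-0.15},{"xyz":[0,0,-11],"turn":0,"fingers":-0.1},{"xyz":[0,0,-11],"turn":0,"fingers":-0.1}]' 25; python3 go.py .4701,-.2074,.155,50
```

```text
t: 34.28
ee_pos: [0.607, -0.0462, 0.1585]
tcp_rot: [180.0, 0.1, 140.0]
force: [-0.8, -0.5, 0.0]
grip_width: 0.454
t 34.27 tcp [ 0.607  -0.0462  0.1585] yaw 140.02 F [-0.8 -0.5  0. ] g 0.454
.4701,-.2074,.155,50 [0.14, -21.15, 0.35] -1.57
```

```bash
python3 -m creep '[{"xyz":[0,-3,0.3],"turn":0.18,"fingers":-0.1},{"xyz":[0,-6,0.3],"turn":0.36,"fingers":-0.1},{"xyz":[0,-9,0.3],"turn":0.54,"fingers":-0.1},{"xyz":[0,-12,0.3],"turn":0.72,"fingers":-0.1},{"xyz":[0,-15,0.3],"turn":0.90,"fingers":-0.1},{"xyz":[0.1,-18,0.3],"turn":1.08,"fingers":-0.1},{"xyz":[0.1,-21.1,0.3],"turn":1.26,"fingers":-0.1},{"xyz":[0.1,-21.1,0.3],"turn":1.44,"fingers":-0.1}]' 5; python3 -m creep '[{"xyz":[0,0,0],"turn":0.13,"fingers":-0.1},{"xyz":[0,0,0],"turn":0.13,"fingers":-0.1},{"xyz":[0,0,0],"turn":0.13,"fingers":-0.1}]'; python3 go.py .4701,-.2074,.088,50
```

```text
t: 35.28
ee_pos: [0.4682, -0.2076, 0.1524]
tcp_rot: [-179.8, -0.0, 57.0]
force: [0.5, 1.0, 0.4]
grip_width: 0.448
t: 35.65
ee_pos: [0.4698, -0.2067, 0.1536]
tcp_rot: [-179.9, 0.0, 50.2]
force: [-0.0, 0.6, 0.8]
grip_width: 0.449
t 35.65 tcp [ 0.4698 -0.2067  0.1536] yaw 50.18 F [-0.   0.6  0.8] g 0.449
.4701,-.2074,.088,50 [-0.03, 0.06, 6.56] 0.003
```

```bash
python3 -m creep '[{"xyz":[0,0.1,4],"turn":0,"fingers":-0.1},{"xyz":[0,0.1,6.6],"turn":0,"fingers":-0.2},{"xyz":[0,0.1,6.6],"turn":0,"fingers":-0.35},{"xyz":[0,0.1,6.6],"turn":0,"fingers":-0.46},{"xyz":[0,0.1,6.6],"turn":0,"fingers":-0.46},{"xyz":[0,0.1,6.6],"turn":0,"fingers":-0.46}]' 4; python3 go.py .4701,-.2074,.088,50
```

```text
t: 36.4
ee_pos: [0.4717, -0.2082, 0.0898]
tcp_rot: [179.9, -0.0, 50.1]
force: [-1.1, 0.4, -0.0]
grip_width: 0.271
t 36.4 tcp [ 0.4717 -0.2082  0.0898] yaw 50.08 F [-1.1  0.4 -0. ] g 0.271
.4701,-.2074,.088,50 [-0.04, -0.17, 0.18] 0.001
```

```bash
python3 -m creep '[{"xyz":[0,-0.1,0.1],"turn":0,"fingers":-1},{"xyz":[0,-0.1,0.1],"turn":0,"fingers":-1},{"xyz":[0,-0.1,-0.8],"turn":0,"fingers":-1},{"xyz":[0,-0.1,-1.5],"turn":0,"fingers":-1},{"xyz":[0,-0.1,-1.5],"turn":0,"fingers":-1}]' 30; python3 -m creep '[{"xyz":[0.145,1.937,0],"turn":-0.15,"fingers":-1},{"xyz":[0.577,3.831,0],"turn":-0.299,"fingers":-1},{"xyz":[1.287,5.64,0],"turn":-0.449,"fingers":-1},{"xyz":[2.259,7.323,0],"turn":-0.598,"fingers":-1},{"xyz":[3.47,8.842,0],"turn":-0.748,"fingers":-1},{"xyz":[4.895,10.164,0],"turn":-0.898,"fingers":-1},{"xyz":[6.5,11.258,0],"turn":-1.047,"fingers":-1},{"xyz":[6.5,11.258,0],"turn":-1.047,"fingers":-1}]'; python3 -m creep '[{"xyz":[0,0,0],"turn":0,"fingers":-1},{"xyz":[0,0,0],"turn":0,"fingers":-1}]'; python3 go.py .5982,-.230,.103,110
```

```text
t: 37.02
ee_pos: [0.4704, -0.207, 0.1038]
tcp_rot: [180.0, -0.0, 50.1]
force: [3.1, 0.2, -6.5]
grip_width: 0.249
t: 38.02
ee_pos: [0.5991, -0.2297, 0.103]
tcp_rot: [-180.0, 0.0, 110.1]
force: [3.5, -2.8, -6.8]
grip_width: 0.247
t: 38.28
ee_pos: [0.5982, -0.2301, 0.1038]
tcp_rot: [180.0, 0.0, 110.0]
force: [3.4, -2.9, -6.8]
grip_width: 0.249
t 38.27 tcp [ 0.5982 -0.2301  0.1038] yaw 109.97 F [ 3.4 -2.9 -6.8] g 0.249
.5982,-.230,.103,110 [0.01, -0.0, 0.08] -0.0
```

```bash
python3 -m creep '[{"xyz":[0,0,0.6],"turn":0,"fingers":-1},{"xyz":[0,0,1.2],"turn":0,"fingers":-1},{"xyz":[0,0,1.6],"turn":0,"fingers":-1},{"xyz":[0,0,1.6],"turn":0,"fingers":-1}]' 30; python3 -m creep '[{"xyz":[0,0.4,0],"turn":0,"fingers":-1},{"xyz":[0,0.4,0],"turn":0,"fingers":-1}]' 15; python3 -m creep '[{"xyz":[0,-0.8,0],"turn":0,"fingers":-1},{"xyz":[0,-0.8,0],"turn":0,"fingers":-1}]' 15;  python3 -m creep '[{"xyz":[0,0.4,0],"turn":0,"fingers":-0.4},{"xyz":[0,0.4,0],"turn":0,"fingers":-0.2},{"xyz":[0,0.4,-4],"turn":0,"fingers":-0.15},{"xyz":[0,0.4,-7],"turn":0,"fingers":-0.1},{"xyz":[0,0.4,-7],"turn":0,"fingers":0}]' 10; python3 tf.py .50,.358 .50,.375; python3 - <<'E'
from h import *
b=pic('scene','b1.png',(200,120,430,270),3.4)
for n,L in(('r',(.499,.3541)),('b',(.503,.372))):
  for z in(0,.056):
    q=((px('scene',(*L,z))-[200,120]+.5)*3.4).astype(int);cv2.circle(b,tuple(int(v) for v in q),2,(0,0,255) if n=='r' else (255,0,0),-1)
cv2.imwrite('pics/b1.png',b)
E
```

```text
t: 38.78
ee_pos: [0.5993, -0.2299, 0.0896]
tcp_rot: [179.9, 0.1, 110.1]
force: [1.0, -0.8, 4.2]
grip_width: 0.249
t: 39.02
ee_pos: [0.601, -0.2293, 0.0893]
tcp_rot: [-179.7, 0.0, 110.1]
force: [-7.9, -4.1, 9.3]
grip_width: 0.255
t: 39.28
ee_pos: [0.5976, -0.2307, 0.0895]
tcp_rot: [179.6, 0.2, 110.0]
force: [10.7, -0.1, 0.1]
grip_width: 0.257
t: 39.9
ee_pos: [0.5995, -0.2303, 0.1602]
tcp_rot: [179.9, 0.2, 110.1]
force: [0.6, -0.1, -0.2]
grip_width: 0.497
[[0.506, 0.379], [0.397, 0.372], [0.603, 0.144]]
[(-248.4, [0.4991, 0.3543], 67.6), (-248.4, [0.4991, 0.3543], 68.5), (-248.4, [0.4992, 0.3543], 67.9)]
[(-251.3, [0.4951, 0.3444], 71.5), (-248.4, [0.499, 0.3542], 68.4), (-248.3, [0.4993, 0.3544], 68.8)]
```

View pics/b1.png

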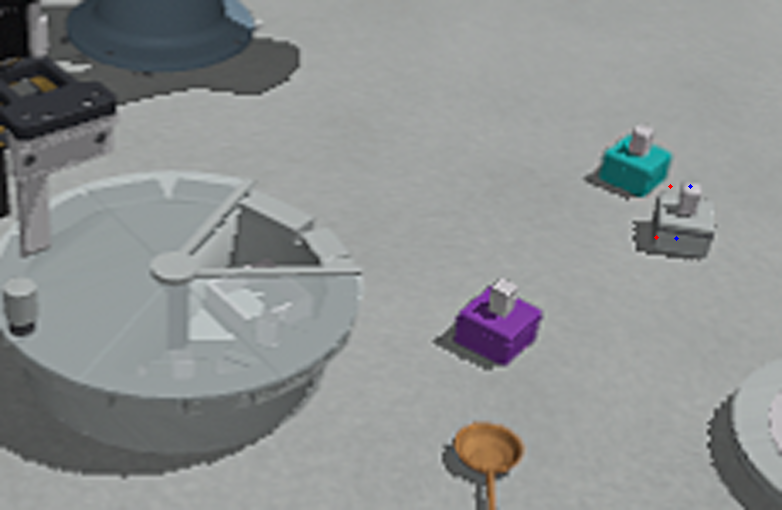

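```bash
python3 go.py .503,.371,.115,69
```

```text
t 40.1 tcp [ 0.5972 -0.229   0.1554] yaw 110.05 F [ 0.3 -0.2 -0.8] g 0.503
.503,.371,.115,69 [59.59, 11.72, 4.04] 0.716
```

```bash
python3 -m creep '[{"xyz":[6,1.2,0],"turn":0,"fingers":0},{"xyz":[12,2.4,0],"turn":0.1,"fingers":0},{"xyz":[18,3.6,0],"turn":0.2,"fingers":0},{"xyz":[24,4.7,0],"turn":0.3,"fingers":0},{"xyz":[30,5.9,0],"turn":0.4,"fingers":0},{"xyz":[36,7.1,0],"turn":0.5,"fingers":0},{"xyz":[42,8.3,0],"turn":0.6,"fingers":0},{"xyz":[48,9.4,1],"turn":0.716,"fingers":0}]' 10; python3 -m creep '[{"xyz":[0,0,0],"turn":0,"fingers":0},{"xyz":[0,0,0],"turn":0,"fingers":0}]';  python3 go.py .503,.371,.115,69
```

```text
t: 41.1
ee_pos: [0.5213, 0.2553, 0.1469]
tcp_rot: [-180.0, 0.0, 68.8]
force: [0.6, -0.3, 0.0]
grip_width: 0.501
t: 41.35
ee_pos: [0.5215, 0.253, 0.1465]
tcp_rot: [-179.9, 0.1, 69.1]
force: [0.6, -0.8, -0.3]
grip_width: 0.499
t 41.35 tcp [0.5215 0.253  0.1465] yaw 69.08 F [ 0.6 -0.8 -0.3] g 0.499
.503,.371,.115,69 [10.36, -5.94, 3.15] 0.001
```

```bash
python3 -m creep '[{"xyz":[5.2,-3,1.5],"turn":0,"fingers":0},{"xyz":[10.35,-5.95,3.15],"turn":0,"fingers":0},{"xyz":[10.35,-5.95,3.15],"turn":0,"fingers":0},{"xyz":[10.35,-5.95,3.15],"turn":0,"fingers":0}]' 10;  python3 go.py .503,.371,.040,69; python3 - <<'E'
from h import *
b=pic('scene','b2.png',(360,120,450,210),5)
for L in((.503,.371),):
  for z in(0,.056):
    q=((px('scene',(*L,z))-[360,120]+.5)*5).astype(int);cv2.circle(b,tuple(int(v) for v in q),2,(0,0,255),-1)
cv2.imwrite('pics/b2.png',b)
E
```

```text
t: 41.85
ee_pos: [0.5044, 0.3699, 0.1162]
tcp_rot: [180.0, 0.0, 68.9]
force: [0.6, -0.2, -0.7]
grip_width: 0.498
t 41.85 tcp [0.5044 0.3699 0.1162] yaw 68.95 F [ 0.6 -0.2 -0.7] g 0.498
.503,.371,.040,69 [0.05, -0.17, 7.62] -0.001
```

View pics/b2.png

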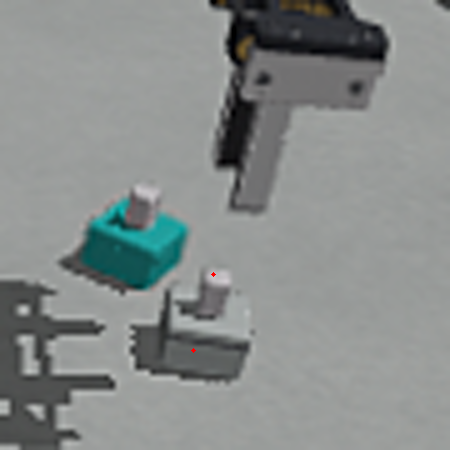

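```bash
python3 -m creep '[{"xyz":[0.1,-0.1,4],"turn":0,"fingers":0},{"xyz":[0.1,-0.1,7],"turn":0,"fingers":-0.2},{"xyz":[0.1,-0.1,7.6],"turn":0,"fingers":-0.3},{"xyz":[0.1,-0.1,7.6],"turn":0,"fingers":-0.6},{"xyz":[0.1,-0.1,7.6],"turn":0,"fingers":-1},{"xyz":[0.1,-0.1,7.6],"turn":0,"fingers":-1}]' 10; python3 -m creep '[{"xyz":[0,0,0],"turn":0,"fingers":-0.2},{"xyz":[0,0,0],"turn":0,"fingers":-0.1},{"xyz":[0,0,0],"turn":-0.17,"fingers":-0.1},{"xyz":[0,0,0],"turn":-0.35,"fingers":-0.1},{"xyz":[0,0,0],"turn":-0.53,"fingers":-0.1},{"xyz":[0,0,0],"turn":-0.71,"fingers":-0.1},{"xyz":[0,0,0],"turn":-0.89,"fingers":-0.1},{"xyz":[0,0,0],"turn":-1.07,"fingers":-0.1}]';python3 -m creep '[{"xyz":[0,0,0],"turn":-0.18,"fingers":-0.1},{"xyz":[0,0,0],"turn":-0.36,"fingers":-0.1},{"xyz":[0,0,0],"turn":-0.5,"fingers":-0.1},{"xyz":[0,0,0],"turn":-0.5,"fingers":-0.4},{"xyz":[0,0,0],"turn":-0.5,"fingers":-1},{"xyz":[0,0,0],"turn":-0.5,"fingers":-1},{"xyz":[0,0,0],"turn":-0.5,"fingers":-1}]' 25; python3 go.py .5257,-.0307,.135,110
```

```text
t: 42.65
ee_pos: [0.5045, 0.3731, 0.0421]
tcp_rot: [179.9, -0.1, 69.0]
force: [1.3, -1.2, 2.7]
grip_width: 0.176
t: 43.65
ee_pos: [0.5027, 0.3728, 0.0401]
tcp_rot: [-180.0, -0.0, 130.7]
force: [-0.2, 0.2, -0.9]
grip_width: 0.449
t: 44.52
ee_pos: [0.503, 0.3728, 0.0402]
tcp_rot: [-180.0, -0.0, 159.0]
force: [-0.9, 0.3, -0.8]
grip_width: 0.165
t 44.52 tcp [0.503  0.3728 0.0402] yaw 158.95 F [-0.9  0.3 -0.8] g 0.165
.5257,-.0307,.135,110 [-16.61, -36.84, -9.48] 0.854
```

```bash
python3 -m creep '[{"xyz":[0,0,-5],"turn":0,"fingers":-1},{"xyz":[0,0,-9.5],"turn":0,"fingers":-1},{"xyz":[-2.4,-5.3,-9.5],"turn":0.14,"fingers":-1},{"xyz":[-4.8,-10.6,-9.5],"turn":0.28,"fingers":-1},{"xyz":[-7.2,-15.9,-9.5],"turn":0.42,"fingers":-1},{"xyz":[-9.6,-21.2,-9.5],"turn":0.56,"fingers":-1},{"xyz":[-12,-26.5,-9.5],"turn":0.7,"fingers":-1},{"xyz":[-14.4,-32,-9.5],"turn":0.85,"fingers":-1}]' 25;  python3 -m creep '[{"xyz":[0,0,0],"turn":0,"fingers":-1},{"xyz":[0,0,0],"turn":0,"fingers":-1},{"xyz":[0,0,0],"turn":0,"fingers":-1}]'; python3 go.py .5257,-.0307,.135,110
```

```text
t: 45.52
ee_pos: [0.5223, 0.0206, 0.1352]
tcp_rot: [-180.0, -0.0, 110.0]
force: [1.2, -0.1, -1.3]
grip_width: 0.169
t: 45.9
ee_pos: [0.5224, 0.0236, 0.1351]
tcp_rot: [-180.0, -0.0, 110.4]
force: [-0.5, 1.0, -1.8]
grip_width: 0.168
t 45.9 tcp [0.5224 0.0236 0.1351] yaw 110.41 F [-0.5  1.  -1.8] g 0.168
.5257,-.0307,.135,110 [-5.21, -1.59, 0.01] 0.007
```

```bash
python3 -m creep '[{"xyz":[-2.6,-0.8,0],"turn":0,"fingers":-1},{"xyz":[-5.2,-1.6,0],"turn":0.007,"fingers":-1},{"xyz":[-5.2,-1.6,0],"turn":0.007,"fingers":-1},{"xyz":[-5.2,-1.6,2],"turn":0.007,"fingers":-1},{"xyz":[-5.2,-1.6,3],"turn":0.007,"fingers":-1},{"xyz":[-5.2,-1.6,3],"turn":0.007,"fingers":-1},{"xyz":[-5.2,-1.6,3],"turn":0.007,"fingers":-1}]' 25; python3 go.py .5257,-.0307,.07,110
```

```text
t: 46.78
ee_pos: [0.5261, -0.0316, 0.1058]
tcp_rot: [180.0, 0.0, 109.9]
force: [0.0, 0.0, -2.0]
grip_width: 0.169
t 46.77 tcp [ 0.5261 -0.0316  0.1058] yaw 109.92 F [ 0.  0. -2.] g 0.169
.5257,-.0307,.07,110 [0.1, -0.01, 3.58] -0.001
```

```bash
python3 -m creep '[{"xyz":[0.05,0,2],"turn":0,"fingers":-1},{"xyz":[0.05,0,3.5],"turn":0,"fingers":-1},{"xyz":[0.05,0,3.5],"turn":0,"fingers":-1},{"xyz":[0.05,0,4],"turn":0,"fingers":-1},{"xyz":[0.05,0,4.5],"turn":0,"fingers":-1},{"xyz":[0.05,0,4.5],"turn":0,"fingers":-1}]' 25; python3 go.py .5257,-.0307,.0465,110
```

```text
t: 47.52
ee_pos: [0.5267, -0.0311, 0.0626]
tcp_rot: [179.9, -0.0, 109.9]
force: [-5.0, 3.9, 11.5]
grip_width: 0.169
t 47.52 tcp [ 0.5267 -0.0311  0.0626] yaw 109.86 F [-5.   3.9 11.5] g 0.169
.5257,-.0307,.0465,110 [0.07, -0.08, 1.61] -0.002
```

```bash
python3 -m creep '[{"xyz":[0.12,-0.12,-0.6],"turn":0,"fingers":-1},{"xyz":[0.12,-0.12,-0.6],"turn":0,"fingers":-1},{"xyz":[0.12,-0.12,-0.6],"turn":0,"fingers":-1}]' 25; python3 go.py; python3 -m creep '[{"xyz":[0,0,0.4],"turn":0,"fingers":-1},{"xyz":[0,0,0.9],"turn":0,"fingers":-1},{"xyz":[0,0,0.9],"turn":0,"fingers":-1}]' 25; python3 go.py .5257,-.0307,.0465,110
```

```text
t: 47.9
ee_pos: [0.5239, -0.0308, 0.0661]
tcp_rot: [-180.0, -0.0, 109.9]
force: [-0.4, 0.3, -1.7]
grip_width: 0.167
t 47.9 tcp [ 0.5239 -0.0308  0.0661] yaw 109.88 F [-0.4  0.3 -1.7] g 0.167
t: 48.28
ee_pos: [0.5241, -0.0307, 0.0568]
tcp_rot: [180.0, -0.0, 109.9]
force: [1.8, 0.4, -2.7]
grip_width: 0.167
t 48.27 tcp [ 0.5241 -0.0307  0.0568] yaw 109.88 F [ 1.8  0.4 -2.7] g 0.167
.5257,-.0307,.0465,110 [-0.05, 0.15, 1.03] -0.002
```

It is in now. Lower, release.

```bash
python3 -m creep '[{"xyz":[0,0,0.5],"turn":0,"fingers":-1},{"xyz":[0,0,1],"turn":0,"fingers":-1},{"xyz":[0,0,1.1],"turn":0,"fingers":-1},{"xyz":[0,0,1.1],"turn":0,"fingers":-1}]' 25; python3 -m creep '[{"xyz":[0,0,0],"turn":0,"fingers":-0.4},{"xyz":[0,0,0],"turn":0,"fingers":-0.25},{"xyz":[0,0,-1],"turn":0,"fingers":-0.25},{"xyz":[0,0,-5],"turn":0,"fingers":-0.25},{"xyz":[0,0,-10],"turn":0,"fingers":-0.15},{"xyz":[0,0,-11],"turn":0,"fingers":-0.1},{"xyz":[0,0,-11],"turn":0,"fingers":-0.1}]' 25; python3 go.py .599,-.230,.155,110
```

```text
t: 48.78
ee_pos: [0.5242, -0.0308, 0.0463]
tcp_rot: [180.0, 0.0, 109.9]
force: [2.5, 0.2, -2.4]
grip_width: 0.168
t: 49.65
ee_pos: [0.5242, -0.0308, 0.1569]
tcp_rot: [179.9, 0.0, 109.9]
force: [-0.2, -0.2, 0.1]
grip_width: 0.451
t 49.65 tcp [ 0.5242 -0.0308  0.1569] yaw 109.89 F [-0.2 -0.2  0.1] g 0.451
.599,-.230,.155,110 [-21.28, 0.26, 0.19] -0.002
```

```bash
python3 -m creep '[{"xyz":[-6,0,0],"turn":0,"fingers":-0.1},{"xyz":[-12,0.1,0],"turn":0,"fingers":-0.1},{"xyz":[-18,0.2,0],"turn":0,"fingers":-0.1},{"xyz":[-21.3,0.25,0],"turn":0,"fingers":-0.1},{"xyz":[-21.3,0.25,0],"turn":0,"fingers":-0.1},{"xyz":[-21.3,0.25,0],"turn":0,"fingers":-0.1}]' 5; python3 go.py .599,-.230,.088,110; python3 - <<'E'
from h import *
a=pic('top','c1.png',(200,140,320,250),3.3);b=pic('scene','c2.png',(180,135,300,245),3.3)
cv2.imwrite('pics/c3.png',np.hstack([a,b]))
E
```

```text
t: 50.4
ee_pos: [0.5977, -0.2289, 0.1544]
tcp_rot: [-179.9, -0.2, 109.9]
force: [0.1, 0.5, -0.5]
grip_width: 0.451
t 50.4 tcp [ 0.5977 -0.2289  0.1544] yaw 109.9 F [ 0.1  0.5 -0.5] g 0.451
.599,-.230,.088,110 [-0.14, 0.08, 6.64] -0.002
```

View pics/c3.png

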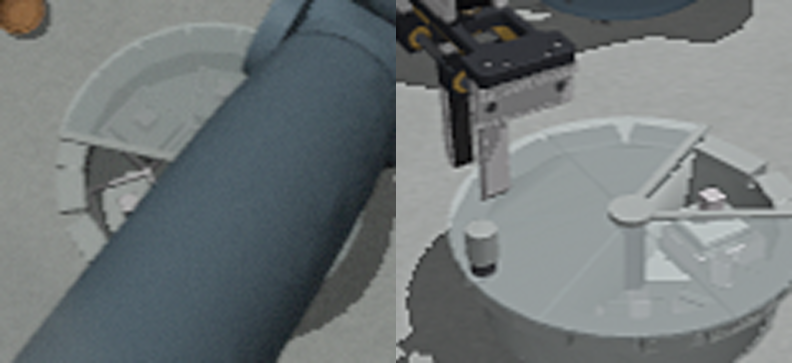

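```bash
python3 -m creep '[{"xyz":[-0.1,0.1,4],"turn":0,"fingers":-0.1},{"xyz":[-0.1,0.1,6.6],"turn":0,"fingers":-0.2},{"xyz":[-0.1,0.1,6.6],"turn":0,"fingers":-0.35},{"xyz":[-0.1,0.1,6.6],"turn":0,"fingers":-0.46},{"xyz":[-0.1,0.1,6.6],"turn":0,"fingers":-0.46}]' 4; python3 -m creep '[{"xyz":[0,0,0],"turn":0,"fingers":-1},{"xyz":[0,0,0],"turn":0,"fingers":-1},{"xyz":[0,0,-0.8],"turn":0,"fingers":-1},{"xyz":[0,0,-1.6],"turn":0,"fingers":-1},{"xyz":[0,0,-1.6],"turn":0,"fingers":-1}]' 30; python3 -m creep '[{"xyz":[0.145,-1.937,0],"turn":0.15,"fingers":-1},{"xyz":[0.577,-3.831,0],"turn":0.299,"fingers":-1},{"xyz":[1.287,-5.64,0],"turn":0.449,"fingers":-1},{"xyz":[2.259,-7.323,0],"turn":0.598,"fingers":-1},{"xyz":[3.47,-8.842,0],"turn":0.748,"fingers":-1},{"xyz":[4.895,-10.164,0],"turn":0.898,"fingers":-1},{"xyz":[6.5,-11.258,0],"turn":1.047,"fingers":-1},{"xyz":[6.5,-11.258,0],"turn":1.047,"fingers":-1}]'; python3 -m creep '[{"xyz":[0,0,0],"turn":0,"fingers":-1},{"xyz":[0,0,0],"turn":0,"fingers":-1}]'; python3 go.py .4701,-.2074,.103,50
```

```text
t: 51.12
ee_pos: [0.6007, -0.231, 0.092]
tcp_rot: [179.9, 0.1, 109.9]
force: [-1.6, -0.5, 0.5]
grip_width: 0.265
t: 51.75
ee_pos: [0.6001, -0.2311, 0.1062]
tcp_rot: [180.0, 0.0, 109.9]
force: [2.4, -3.1, -7.5]
grip_width: 0.249
t: 52.75
ee_pos: [0.4692, -0.2078, 0.105]
tcp_rot: [-179.8, 0.2, 49.9]
force: [-4.9, -6.1, -8.3]
grip_width: 0.248
t: 53.0
ee_pos: [0.4698, -0.2083, 0.1051]
tcp_rot: [-179.8, 0.2, 49.9]
force: [-5.4, -5.0, -7.2]
grip_width: 0.255
t 53.0 tcp [ 0.4698 -0.2083  0.1051] yaw 49.92 F [-5.4 -5.  -7.2] g 0.255
.4701,-.2074,.103,50 [0.09, -0.03, 0.21] -0.001
```

```bash
python3 -m creep '[{"xyz":[0.05,-1.937,0],"turn":0.15,"fingers":-1},{"xyz":[0.48,-3.831,0],"turn":0.299,"fingers":-1},{"xyz":[1.19,-5.64,0],"turn":0.449,"fingers":-1},{"xyz":[2.16,-7.323,0],"turn":0.598,"fingers":-1},{"xyz":[3.37,-8.842,0],"turn":0.748,"fingers":-1},{"xyz":[4.8,-10.164,0],"turn":0.898,"fingers":-1},{"xyz":[6.4,-11.258,0],"turn":1.047,"fingers":-1},{"xyz":[6.4,-11.258,0],"turn":1.047,"fingers":-1}]' 30; python3 -m creep '[{"xyz":[0,0,0],"turn":0,"fingers":-1},{"xyz":[0,0,0],"turn":0,"fingers":-1}]'; python3 go.py .4255,-.0854,.103,-10
```

```text
t: 54.0
ee_pos: [0.4243, -0.0845, 0.1045]
tcp_rot: [-179.9, 0.4, -9.9]
force: [-5.3, 1.1, -6.9]
grip_width: 0.247
t: 54.25
ee_pos: [0.4242, -0.0855, 0.1044]
tcp_rot: [-179.9, 0.5, -9.9]
force: [-5.6, 2.3, -8.3]
grip_width: 0.251
t 54.25 tcp [ 0.4242 -0.0855  0.1044] yaw -9.9 F [-5.6  2.3 -8.3] g 0.251
.4255,-.0854,.103,-10 [0.13, -0.03, 0.14] 0.002
```

```bash
python3 -m creep '[{"xyz":[0.145,-1.937,0],"turn":0.09,"fingers":-1},{"xyz":[0.577,-3.831,0],"turn":0.18,"fingers":-1},{"xyz":[1.287,-5.64,0],"turn":0.27,"fingers":-1},{"xyz":[2.259,-7.323,0],"turn":0.36,"fingers":-1},{"xyz":[3.47,-8.842,0],"turn":0.45,"fingers":-1},{"xyz":[4.895,-10.164,0],"turn":0.54,"fingers":-1},{"xyz":[6.5,-11.258,0],"turn":0.63,"fingers":-1},{"xyz":[6.5,-11.258,0],"turn":0.63,"fingers":-1}]' 30; python3 -m creep '[{"xyz":[0,0,0],"turn":0,"fingers":-1},{"xyz":[0,0,0],"turn":0,"fingers":-1}]'; python3 go.py .5088,.0148,.103,-46
```

```text
t: 55.25
ee_pos: [0.5095, 0.0141, 0.1048]
tcp_rot: [179.9, 0.4, -46.1]
force: [-4.0, 3.7, -7.8]
grip_width: 0.247
t: 55.5
ee_pos: [0.509, 0.0139, 0.1049]
tcp_rot: [179.9, 0.3, -46.1]
force: [-3.1, 4.3, -7.0]
grip_width: 0.247
t 55.5 tcp [0.509  0.0139 0.1049] yaw -46.06 F [-3.1  4.3 -7. ] g 0.247
.5088,.0148,.103,-46 [-0.08, -0.05, 0.19] -0.001
```

```bash
python3 -m creep '[{"xyz":[0,0,0.6],"turn":0,"fingers":-1},{"xyz":[0,0,1.2],"turn":0,"fingers":-1},{"xyz":[0,0,1.6],"turn":0,"fingers":-1},{"xyz":[0,0,1.6],"turn":0,"fingers":-1}]' 30; python3 -m creep '[{"xyz":[-0.15,0.4,0],"turn":0,"fingers":-1},{"xyz":[-0.15,0.4,0],"turn":0,"fingers":-1}]' 15; python3 -m creep '[{"xyz":[0.3,-0.8,0],"turn":0,"fingers":-1},{"xyz":[0.3,-0.8,0],"turn":0,"fingers":-1}]' 15;  python3 -m creep '[{"xyz":[-0.15,0.4,0],"turn":0,"fingers":-0.4},{"xyz":[-0.15,0.4,0],"turn":0,"fingers":-0.2},{"xyz":[-0.15,0.4,-4],"turn":0,"fingers":-0.15},{"xyz":[-0.15,0.4,-10],"turn":0,"fingers":-0.1},{"xyz":[-0.15,0.4,-16],"turn":0,"fingers":0},{"xyz":[-0.15,0.4,-20],"turn":0,"fingers":0}]' 10; python3 go.py .35,.25,.3
```

```text
t: 56.0
ee_pos: [0.5114, 0.0144, 0.0918]
tcp_rot: [-179.8, 0.2, -46.1]
force: [-4.9, 8.2, 5.0]
grip_width: 0.247
t: 56.25
ee_pos: [0.5093, 0.0136, 0.092]
tcp_rot: [-179.5, 0.0, -46.1]
force: [4.0, 13.3, -1.7]
grip_width: 0.254
t: 56.5
ee_pos: [0.5126, 0.015, 0.0915]
tcp_rot: [179.7, 0.4, -46.0]
force: [-14.8, 3.6, 12.1]
grip_width: 0.25
t: 57.25
ee_pos: [0.5122, 0.0124, 0.2945]
tcp_rot: [-179.8, -0.3, -46.1]
force: [0.4, 0.2, 0.7]
grip_width: 0.5
t 57.25 tcp [0.5122 0.0124 0.2945] yaw -46.13 F [0.4 0.2 0.7] g 0.5
.35,.25,.3 [-28.37, -4.77, -0.55] 0.0
```

Locked both ways at the home height; move the arm aside for a clear final view.

```bash
python3 -m creep '[{"xyz":[-5.7,-1,0],"turn":0,"fingers":0},{"xyz":[-11.4,-2,0],"turn":0,"fingers":0},{"xyz":[-17,-3,0],"turn":0,"fingers":0},{"xyz":[-22.5,-4,0],"turn":0,"fingers":0},{"xyz":[-28,-4.8,0],"turn":0,"fingers":0},{"xyz":[-28,-4.8,0],"turn":0,"fingers":0},{"xyz":[-28,-4.8,0],"turn":0,"fingers":0}]' 10; python3 - <<'E'
from h import *
a=pic('top','f1.png',(190,120,340,270),2.6);b=pic('scene','f2.png',(180,135,330,285),2.6)
C=np.array([.5537,-.1078]);P=C+.13*np.array([np.cos(np.radians(110)),np.sin(np.radians(110))])
for z in(.084,.112):
    for im,c,o in((a,'top',(190,120)),(b,'scene',(180,135))):
        q=((px(c,(*P,z))-o+.5)*2.6).astype(int);cv2.circle(im,tuple(int(v) for v in q),1,(0,0,255),-1)
cv2.imwrite('pics/f3.png',np.hstack([a,b]))
print([(round(d['p'],2),at('top',d['location'],0)[:2].round(3)) for d in r.tip_of('top','tin1')])
for n in('jar','flip_box'): print(n,[(at('top',d['location'],0)[:2].round(3)) for d in r.tip_of('top',n)][:1])
E
```

```text
t: 58.12
ee_pos: [0.3524, 0.248, 0.2907]
tcp_rot: [-179.9, -0.0, -46.1]
force: [-0.2, -0.6, 0.4]
grip_width: 0.498
[(0.72, array([0.404, 0.373])), (0.7, array([0.603, 0.143]))]
jar [array([ 0.404, -0.399])]
flip_box [array([ 0.571, -0.504])]
```

View pics/f3.png

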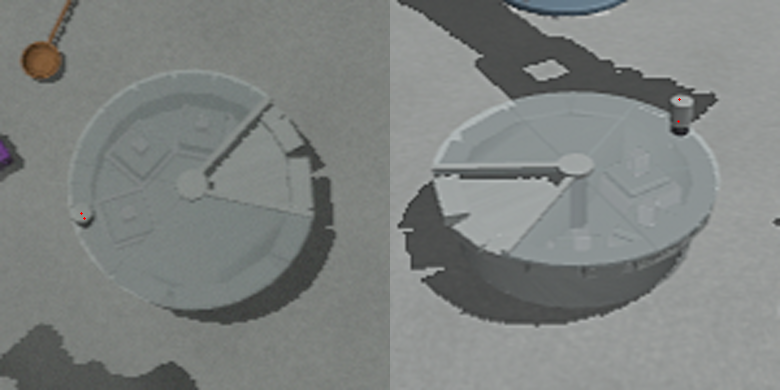

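```bash
python3 -c "
from plant import r
print(r.finish_job())"
```

```text
the job is handed in; nothing more can be done
None
```

All three steel spice tins are in the drum, one each in pockets 1, 2 and 3. The cover is turned back so the window is over the blank, and the pin is home. I handed the job in at about 58 s.

**Final checks**
- **Picture:** the last views show all three tins under the cover, the window over the blank, and the knob where it should be at home height.
- **Pin:** pushing the knob both ways along its track met 14–15 N, and it moved about 2 mm each way, so the cover is locked.
- **Bystanders:** the jar and the yellow container read 7 to 12 mm from their first positions, about the error I saw in these readings. I never touched either one, nor the turquoise and purple look-alikes, which the last readings still show where they stood.

**What went wrong on the way**
- **Pin:** on the first cover turn the grip slipped on the knob, and the pin dropped into the correct hole by itself. I confirmed that by picture and by touch.
- **Pockets 1 and 3:** the tins first caught on the ribs, because I had the drum's angle slightly wrong. In pocket 1 this pressed up to about 40 N at the wrist. I lifted each tin, shifted it 2–4 mm, and it then went in freely.
- **Tin 3:** the automatic position fit for this tin was about 2 cm off, so I used the position measured in the picture instead.

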